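Pack three studio boxes into one shallow carton

TASK

Pack the long cardboard box, the flat metal tin and the wooden case into the shallow open carton, all three together and each resting flat on its floor, so that the lid could be put on later. The long box stands on end and is too tall like that: first lower it gently onto its side on the desk (do not let it topple) and let go, then take it again and lay it in the carton; the tin and the case go in upright, as they stand. Set everything down gently, and leave the clock and the pencil cup where they are.

Things in the scene. Friction and masses are not known exactly. Their poses are not given: they have to be found in the camera images.
- long_box_center (a point): Centre of the long cardboard box, 50 x 50 x 136 mm, about 0.22 kg, brown card with tape strips. Its own z axis runs along its 136 mm length. It starts standing on end on the desk (z axis up); lying, its centre is 25 mm above what it lies on. All four long sides are alike. The desk around it is free.
- tin_center (a point): Centre of the flat closed metal tin, 70 mm (its own x) x 90 mm (own y) x 46 mm high (own z), about 0.28 kg. It stands flat on the desk, centre 23 mm up. Solid and smooth-sided; it can be gripped across its 70 mm.
- wood_case_center (a point): Centre of the closed light-wood case, 60 mm (its own x) x 90 mm (own y) x 86 mm high (own z), about 0.30 kg. It stands upright on the desk, centre 43 mm up. Smooth-sided; it can be gripped across its 60 mm and is the tallest of the three once the long box lies.
- carton_floor (a point): Centre of the inner floor of the shallow off-white open carton, fixed to the desk (its deeper lid, 92 mm high, lies unused farther off). Inside 146 mm (own x) x 152 mm (own y), z up; walls 4 mm thick; inner floor 4 mm and rim 25 mm above the desk. All boxes rise above the rim: hold their upper parts. Beside packed neighbours fingers fit only above their tops: put the tall case in last.
- pencil_cup: White cup with pencils, 72 mm wide, 95 mm high (150 mm with pencils); origin under its centre. To be left alone.
- desk_clock: Small grey round desk clock, 50 x 85 mm foot, 94 mm high; origin under its centre. To be left alone.
There are look-alikes about, which are no part of the job. What is shaped like the part that bears long_box_center but blue or green is not meant.

How it is judged:
On the way:
1. the long box lies on its side on the desk, let go (angle between long_box_center's own z axis and vertical between 1.5 and 1.64 rad and height (world z) of long_box_center below 0.0275 m and contact force between the fingers and long_box below 0.1 N), for 0.2 s.
At the end, for the whole second after the job is handed in: All three boxes rest on the carton's floor inside its walls (centres within 3 mm of their resting height and within 75 mm of the carton's centre), the long box lying on a long side and the tin and the case upright (all within about 3.5 degrees), at rest (angle between long_box_center's own z axis and vertical between 1.51 and 1.63 rad and angle between each of tin_center, wood_case_center's own z axis and vertical below 0.06 rad and z of long_box_center in the frame of carton_floor between 0.022 and 0.028 m and z of tin_center in the frame of carton_floor between 0.02 and 0.026 m and z of wood_case_center in the frame of carton_floor between 0.04 and 0.046 m and horizontal distance between each of long_box_center, tin_center, wood_case_center and carton_floor below 0.075 m and linear speed of each of long_box, tin, wood_case below 0.02 m/s); the robot touches nothing.
It fails at once if the long box topples (turns faster than 8 rad/s) (angular speed of long_box above 8 rad/s).
It fails at once if a box is dropped or forced into the carton (contact over 60 N) (contact force between any of long_box, tin, wood_case and carton above 60 N).
It fails at once if the pencil cup or the clock is moved more than 25 mm (distance of any of pencil_cup, desk_clock from where it was at the start of the episode above 0.025 m).
It also fails if it takes over 72 s, if anything falls off the work surface, if the arm or the gripper's body presses on something with over 40 N, if the wrist force passes 120 N, or if a joint passes its speed limit or range.

ROBOT

A 7-joint arm with a two-finger parallel gripper is mounted at the origin on the work surface. World frame = base frame: x ahead of the robot, y to its left, z up, the work surface at z = 0. Lengths are in m, angles in rad, forces in N, time in s.
With the tool pointing down it reaches from about 0.425 to 0.875 m from the base axis. Payload 4.7 kg.
Tool frame: the origin (TCP) lies at the very end of the fingers, on their centre line; the grasp point (between the pads) lies ctrl.grip_depth behind it (ctrl.grip_depth is the distance from the TCP to the grasp point, in m); z points along the fingers, y is the direction in which the jaws open and shut (so a half turn about z gives the same grasp; the last joint's range is limited). The gripper opens to 87 mm and grips with 3 to 60 N. Pads are 19 mm wide; open, the fingers measure 117 mm over their backs; the gripper's body (75 mm by 190 mm) begins 51 mm behind the grasp point.
Start: joints at [-1.322, 0.321, -0.07, 1.45, 0.023, 1.371, -0.057], TCP at [0.151, 0.632, 0.223] pointing down, gripper open.
Joint ranges: [-2.86, 2.86], [-0.3, 2.09], [-1.38, 1.24], [0.06, 2.45], [-1.56, 4.7], [0.09, 2.05], [-2.69, 2.69]. Speed limits (rad/s): [2.57, 2.57, 3.14, 3.14, 3.14, 3.14, 3.14].

INTERFACE

Orientations are given as a unit quaternion [x, y, z, w].
In Python, from cell import ctrl gives the robot as it stands.
- The arm moves only by the tool play_rows, never from a script. Its argument "motion" is a list that holds one entry, the list of rows, each a list of 7 numbers: the turn, a rotation vector about the tool's x, y, z in rad, then the shift along the tool's x, y, z in cm, then the opening in per cent of the stroke, from 0 (shut) to 100 (fully open). A call has 1 to 20 rows; each row shifts and turns the commanded pose from where the row before left it, along the tool's axes as they then stand; what a row does not reach is not made up. A row lasts 1/10 s, in which the tool goes at most 50 mm and 8.59 degrees, less where a joint would pass 70% of its speed; a pose out of reach is approached as far as the arm can. A call with a gripper value outside its range is refused whole. The fingers move at their own pace and stop on an object; the grip force is fixed at half the most. Time passes only in rows, so rows that do not move let the fingers close. It gives the time, the measured TCP pose, the force and the opening at its end, in the units of the state.
- ctrl.get_state(): the state, without advancing time (a new reading comes with each control period).
- ctrl.capture(name): name is "scene" or "top"; returns a dict with "color" (400x640x3 uint8, blue, green, red), "K" (3x3 intrinsics, pixels), "rvec" (rotation vector, rad) and "tvec" (3), from world to camera coordinates, as OpenCV has them. Camera axes: x right, y down, z forward; pixel columns grow to the right and rows downward; lengths in m; the calibration is good to about 2 mm. A picture is of the moment at which its call begins. There is no depth.
- ctrl.finish_job(): hands the job in, once; it reports no verdict.
The state is a dict: "t": time; "joint_pos": joint angles; "dq": joint speeds; "joint_torque": joint torques, N m; "tool_pos": TCP position; "orientation": TCP orientation; "wrist_force": force on the tool from outside, world axes, zero at the start; "torque": the same for the moment, N m; "width": finger opening in m.
Only numpy, scipy, OpenCV 4.12 (cv2) and the standard library are available. Lean on these libraries where they do the work, as an engineer would, in place of code of your own. Each camera call takes 0.05 s, during which the arm holds its last target. There are 200 camera calls.

## Working session

There is one attempt and no reset: what is moved stays moved. The work goes in short steps, Python scripts to look and compute and a tool call to move; the robot and the scene stay as the last step left them, time stands still between calls to the robot, and variables do not carry over. Pictures are saved under pics/ and viewed, about 8 in all and at most 12, crops included, and the job is handed in when it is done.

Besides the shell and the picture viewer there is one more tool, called after ">>>" by a JSON object that holds its "method" and its "body". play_rows: Moves the arm, as the interface text tells. Its arguments: {"type":"object","properties":{"motion":{"type":"array"}},"required":["motion"]}

```bash
mkdir -p pics; ls
python3 - <<'E'
from cell import ctrl
import cv2,numpy as np
print(ctrl.get_state(), ctrl.grip_depth)
for n in("scene","top"):
    c=ctrl.capture(n); cv2.imwrite(f"pics/{n}0.png",c["color"]); np.savez(f"{n}0.npz",**c)
    R=cv2.Rodrigues(c["rvec"])[0]; print(n,c["K"].tolist(),(-R.T@np.ravel(c["tvec"])).round(3),R.round(3).tolist())
E
```

```text
pics
{'t': 0.0, 'joint_pos': array([-1.32192075,  0.32182633, -0.07007294,  1.45172406,  0.02259295,
        1.3707829 , -0.05687973]), 'dq': array([ 0.00022986, -0.00043856,  0.00094893,  0.00051975,  0.00111251,
        0.00083232,  0.00054543]), 'joint_torque': array([-3.47628984e-04, -4.91297364e+01, -4.03687572e-01, -3.12536645e+01,
       -6.38259854e-02,  4.35409416e-02,  1.66813134e-04]), 'tool_pos': array([0.15112664, 0.63159825, 0.22143463]), 'orientation': array([ 1.17098788e-01,  9.93119791e-01, -9.74710595e-04, -6.60806685e-05]), 'wrist_force': array([-0.82388067,  0.04550084, -0.06199789]), 'torque': array([-0.06921515,  0.04484656, -0.01917407]), 'width': 0.08699328219979872} 0.0187
scene [[503.5825412901786, 0.0, 316.44387009316796], [0.0, 503.5825412901786, 195.30662114035522], [0.0, 0.0, 1.0]] [ 1.166 -0.094  0.859] [[0.127, 0.992, 0.009], [0.779, -0.094, -0.62], [-0.614, 0.086, -0.784]]
top [[442.29927643874356, 0.0, 315.57633465235136], [0.0, 442.29927643874356, 194.36497716029163], [0.0, 0.0, 1.0]] [0.44  0.028 1.003] [[-0.01, -0.999, 0.031], [-0.992, 0.007, -0.124], [0.124, -0.032, -0.992]]
```

View pics/scene0.png

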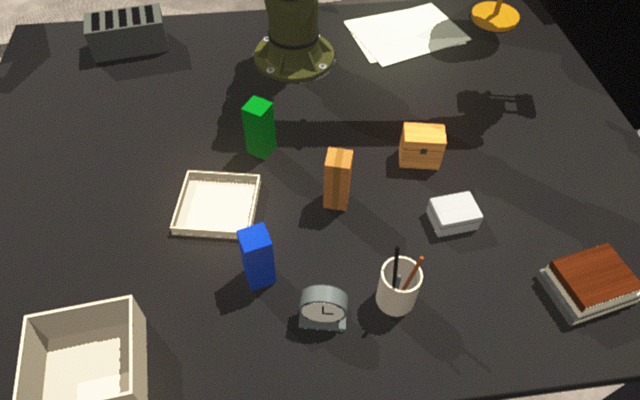

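View pics/top0.png

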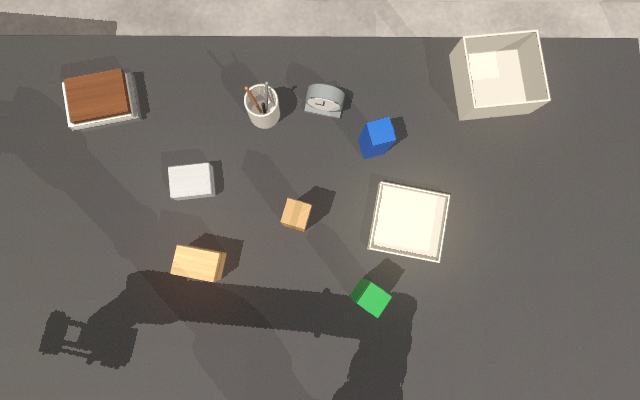

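```bash
cat > h.py <<'E'
import cv2,numpy as np
def ray(c,uv):
    R=cv2.Rodrigues(np.array(c["rvec"]))[0]; o=-R.T@np.ravel(c["tvec"])
    p=cv2.undistortPoints(np.array(uv,float).reshape(-1,1,2),c["K"],None)[:,0]
    return o,np.c_[p,np.ones(len(p))]@R
def onz(c,uv,z):
    o,d=ray(c,uv); return o+d*((z-o[2])/d[:,2:])
def tri(ca,ua,cb,ub):
    P=[c["K"]@np.c_[cv2.Rodrigues(np.array(c["rvec"]))[0],np.ravel(c["tvec"])] for c in(ca,cb)]
    X=cv2.triangulatePoints(P[0],P[1],np.array(ua,float).reshape(-1,2).T,np.array(ub,float).reshape(-1,2).T)
    return (X[:3]/X[3]).T
E
python3 - <<'E'
import cv2,numpy as np
s=cv2.imread("pics/scene0.png");t=cv2.imread("pics/top0.png")
f=lambda im,x,y,w,h:cv2.resize(im[y:y+h,x:x+w],(400,300),interpolation=cv2.INTER_CUBIC)
# tiles 80x60 -> 400x300 (x5)
a=np.hstack([f(t,160,225,80,60),f(t,150,150,80,60)]);b=np.hstack([f(t,260,185,80,60),f(s,300,140,80,60)])
cv2.imwrite("pics/m1.png",np.vstack([a,b]))
a=np.hstack([f(s,385,110,80,60),f(s,415,180,80,60)]);g=lambda im,x,y:cv2.resize(im[y:y+90,x:x+120],(400,300),interpolation=cv2.INTER_CUBIC)
b=np.hstack([g(t,350,175),g(s,155,158)])
cv2.imwrite("pics/m2.png",np.vstack([a,b]))
E
```

```text
(no output)
```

View pics/m1.png

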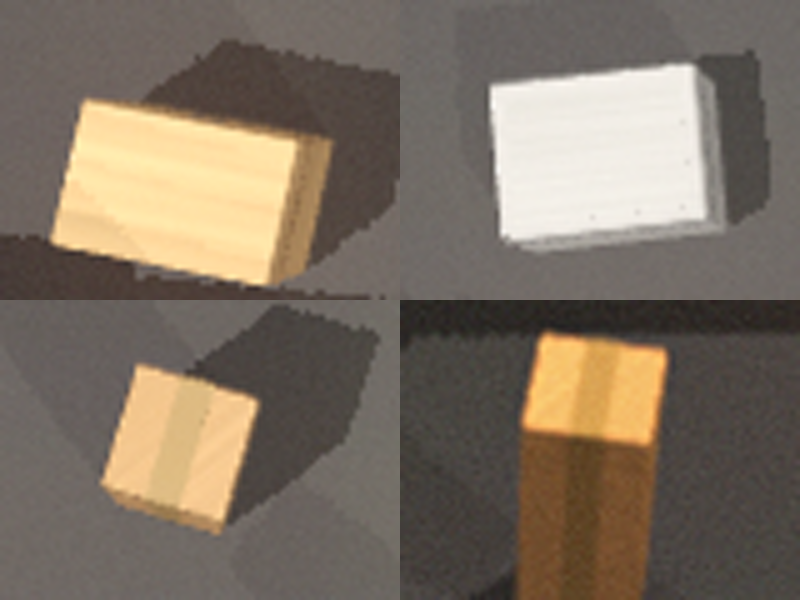

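View pics/m2.png

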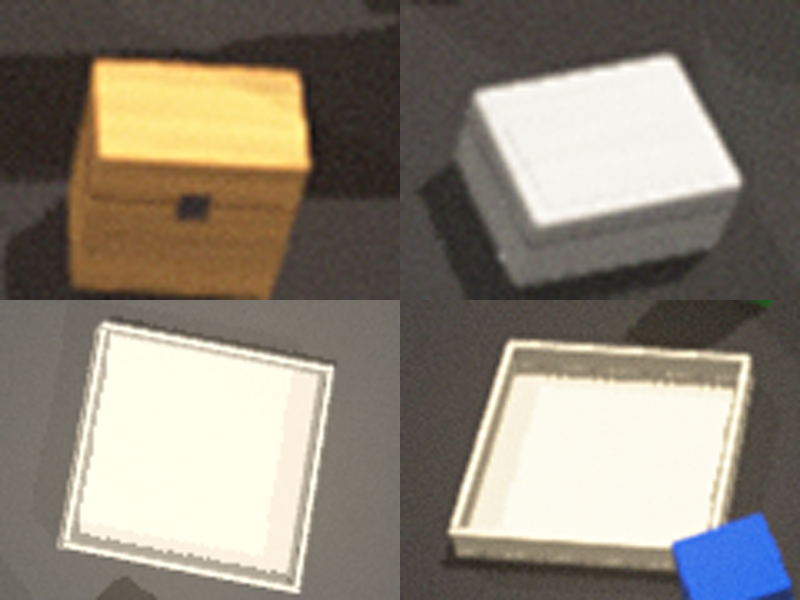

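Run:
```python
import numpy as np
from h import *
T=dict(np.load("top0.npz"));S=dict(np.load("scene0.npz"))
def px(p,off,k,x0): return (np.array(p,float)-off+.5)/k-.5+x0
D={
"wood":(px([(84,99),(299,138),(268,285),(52,243)],(0,0),5,(160,225)),px([(308,168),(98,157),(95,60),(300,72)],(0,0),5,(385,110)),.086),
"tin":(px([(490,85),(693,65),(707,220),(502,240)],(400,0),5,(150,150)),px([(740,183),(540,225),(475,93),(675,55)],(400,0),5,(415,180)),.046),
"long":(px([(137,364),(258,400),(221,520),(101,484)],(0,300),5,(260,185)),px([(653,444),(521,428),(540,334),(667,350)],(400,300),5,(300,140)),.136),
"carton":(px([(334,368),(300,592),(60,546),(103,322)],(0,300),10/3,(350,175))[[0,1,2]],px([(449,534),(509,341),(750,355)],(400,300),10/3,(155,158)),.025)}
for n,(a,b,z) in D.items():
    X=tri(T,a,S,b); print(n,"tri z",X[:,2].round(4),"tri c",X.mean(0).round(4))
    for c,u in((T,a),(S,b)):
        P=onz(c,u,z); q=(P[0]+P[2])/2; e=np.diff(P,axis=0)[:,:2]
        print("  c",q.round(4)[:2],"len",np.hypot(*e.T).round(4),"ang",np.degrees(np.arctan2(e[:,1],e[:,0])).round(1))
P=onz(T,px([(334,368),(300,592),(60,546),(103,322)],(0,300),10/3,(350,175)),.025)[:,:2];print(P.round(4),P.mean(0))
```

```text
wood tri z [0.0869 0.0872 0.0874 0.0872] tri c [0.4166 0.2459 0.0872]
  c [0.4163 0.2461] len [0.089  0.06   0.0889] ang [-100.8  169.    78.4]
  c [0.4152 0.2464] len [0.0895 0.0603 0.0903] ang [-101.   167.8   78.4]
tin tri z [0.0469 0.0452 0.0443 0.046 ] tri c [0.5934 0.272  0.0456]
  c [0.5932 0.2716] len [0.0879 0.0687 0.088 ] ang [ -84.5 -173.9   95.3]
  c [0.5935 0.2714] len [0.0861 0.068  0.0887] ang [ -83.1 -173.3   96.2]
long tri z [0.1366 0.1359 0.1372 0.1374] tri c [0.5122 0.04   0.1368]
  c [0.5124 0.0405] len [0.0497 0.0493 0.049 ] ang [-107.1  162.4   72.8]
  c [0.5113 0.04  ] len [0.051  0.0506 0.0507] ang [-106.1  163.6   73.3]
carton tri z [0.0236 0.0263 0.0269] tri c [ 0.4704 -0.2327  0.0256]
  c [ 0.5006 -0.2109] len [0.1521 0.1618] ang [168.6  78.7]
  c [ 0.5001 -0.2121] len [0.1545 0.1595] ang [168.4  78.8]
[[ 0.5592 -0.3052]
 [ 0.4101 -0.2752]
 [ 0.4419 -0.1166]
 [ 0.5915 -0.1494]] [ 0.50066518 -0.21160956]
```

Things meant: long box at top (296,213) / scene (338,180). It is brown with tape, unlike the blue box at top (378,135) and the green one at top (370,298), and the crop confirms it. The tin is white at top (190,181), the case is light wood at top (198,264), and the shallow carton is at top (410,222). The deep carton at top (500,75) is the lid. Triangulated heights agree with the text.

```bash
cat > plan.py <<'E'
import numpy as np,json
from scipy.spatial.transform import Rotation as Ro, Slerp
from cell import ctrl
GD=ctrl.grip_depth
def ori(az,tilt=0):
    a,t=np.radians([az,tilt]); y=np.array([np.cos(a),np.sin(a),0]); xh=np.array([-y[1],y[0],0])
    z=np.sin(t)*xh-np.cos(t)*np.array([0,0,1.]); return Ro.from_matrix(np.c_[np.cross(y,z),y,z])
def state():
    s=ctrl.get_state(); R=Ro.from_quat(s["orientation"]); 
    print("t %.2f"%s["t"],"tcp",s["tool_pos"].round(4),"gp",(s["tool_pos"]-GD*R.as_matrix()[:,2]).round(4),"x",R.as_matrix()[:,0].round(3),"z",R.as_matrix()[:,2].round(3),"F",s["wrist_force"].round(1),"w %.4f"%s["width"],"q",s["joint_pos"].round(2)); return s,R
def plan(segs):
    """segs: (grasp point, az, tilt, rows, grip%)"""
    s,R=state(); g=s["tool_pos"]-GD*R.as_matrix()[:,2]; out=[]
    for gp,az,tilt,n,gr in segs:
        R1=ori(az,tilt); f=np.linspace(0,1,n+1); Rs=Slerp([0,1],Ro.concatenate([R,R1]))(f); G=g+np.outer(f,np.array(gp)-g)
        P=G+GD*Rs.as_matrix()[:,:,2]
        for k in range(n):
            w=(Rs[k].inv()*Rs[k+1]).as_rotvec(); d=Rs[k].inv().apply(P[k+1]-P[k])*100
            out.append([*(w.round(3)+0).tolist(),*(d.round(2)+0).tolist(),gr])
        R,g=R1,np.array(gp)
    for i in range(0,len(out),20): print(json.dumps(out[i:i+20]))
E
python3 - <<'E'
from plan import *
plan([([.42,.38,.27],20,0,12,100),([.50,.02,.25],-17.3,0,10,100)])
E
```

```text
t 0.10 tcp [0.1511 0.6317 0.2216] gp [0.1511 0.6317 0.2403] x [-0.973  0.233 -0.   ] z [-0.    -0.002 -1.   ] F [-0.3  0.3  0.3] w 0.0872 q [-1.32  0.32 -0.07  1.45  0.02  1.37 -0.06]
[[0.0, 0.0, 0.082, -2.67, -1.52, -0.24, 100], [0.0, 0.0, 0.082, -2.78, -1.29, -0.25, 100], [0.0, 0.0, 0.082, -2.88, -1.06, -0.25, 100], [0.0, 0.0, 0.082, -2.96, -0.82, -0.25, 100], [0.0, 0.0, 0.082, -3.01, -0.58, -0.25, 100], [0.0, 0.0, 0.082, -3.05, -0.33, -0.25, 100], [0.0, 0.0, 0.082, -3.07, -0.07, -0.25, 100], [0.0, 0.0, 0.082, -3.06, 0.18, -0.25, 100], [0.0, 0.0, 0.082, -3.04, 0.43, -0.25, 100], [0.0, 0.0, 0.082, -2.99, 0.68, -0.25, 100], [0.0, 0.0, 0.082, -2.93, 0.92, -0.25, 100], [0.0, 0.0, 0.082, -2.84, 1.16, -0.25, 100], [0.0, 0.0, 0.065, -3.66, -0.48, 0.2, 100], [0.0, 0.0, 0.065, -3.68, -0.24, 0.2, 100], [0.0, 0.0, 0.065, -3.69, 0.0, 0.2, 100], [0.0, 0.0, 0.065, -3.68, 0.24, 0.2, 100], [0.0, 0.0, 0.065, -3.66, 0.48, 0.2, 100], [0.0, 0.0, 0.065, -3.62, 0.71, 0.2, 100], [0.0, 0.0, 0.065, -3.56, 0.95, 0.2, 100], [0.0, 0.0, 0.065, -3.49, 1.18, 0.2, 100]]
[[0.0, 0.0, 0.065, -3.41, 1.4, 0.2, 100], [0.0, 0.0, 0.065, -3.31, 1.62, 0.2, 100]]
```

>>> {"method": "play_rows", "body": {"motion": [[[0, 0, 0.08, -2.7, -1.5, -0.25, 100], [0, 0, 0.08, -2.8, -1.3, -0.25, 100], [0, 0, 0.08, -2.9, -1.1, -0.25, 100], [0, 0, 0.08, -3.0, -0.8, -0.25, 100], [0, 0, 0.08, -3.0, -0.6, -0.25, 100], [0, 0, 0.08, -3.05, -0.3, -0.25, 100], [0, 0, 0.08, -3.05, -0.1, -0.25, 100], [0, 0, 0.08, -3.05, 0.2, -0.25, 100], [0, 0, 0.08, -3.05, 0.4, -0.25, 100], [0, 0, 0.08, -3.0, 0.7, -0.25, 100], [0, 0, 0.08, -2.9, 0.9, -0.25, 100], [0, 0, 0.08, -2.85, 1.15, -0.25, 100], [0, 0, 0.065, -3.65, -0.5, 0.2, 100], [0, 0, 0.065, -3.7, -0.25, 0.2, 100], [0, 0, 0.065, -3.7, 0, 0.2, 100], [0, 0, 0.065, -3.7, 0.25, 0.2, 100], [0, 0, 0.065, -3.65, 0.5, 0.2, 100], [0, 0, 0.065, -3.6, 0.7, 0.2, 100], [0, 0, 0.065, -3.55, 0.95, 0.2, 100], [0, 0, 0.065, -3.5, 1.2, 0.2, 100]]]}}

```text
t: 2.1
tool_pos: [0.4963, 0.0946, 0.2367]
orientation: [0.758, 0.652, 0.0, -0.0]
wrist_force: [1.2, -0.1, 0.8]
width: 0.0869
```

Run:
```python
from plan import *
e=np.array([np.cos(np.radians(72.7)),np.sin(np.radians(72.7)),0]); c=np.array([.512,.040,0]); up=np.array([0,0,1.])
G=c+.1*up; zt=np.sin(np.pi/4)*e-np.cos(np.pi/4)*up
plan([(G-.15*zt+.03*up,-17.3,45,12,100),(G-.15*zt,-17.3,45,2,100)])
```

```text
t 2.10 tcp [0.4963 0.0946 0.2367] gp [0.4963 0.0946 0.2554] x [0.149 0.989 0.   ] z [ 0.  0. -1.] F [ 1.2 -0.1  0.8] w 0.0869 q [-0.73 -0.01  0.49  1.8   0.    1.35 -0.39]
[[-0.005, 0.065, 0.012, -1.18, 0.07, 0.16, 100], [-0.005, 0.065, 0.012, -1.19, 0.09, 0.07, 100], [-0.005, 0.065, 0.012, -1.19, 0.1, -0.01, 100], [-0.005, 0.065, 0.012, -1.19, 0.12, -0.1, 100], [-0.005, 0.065, 0.012, -1.18, 0.14, -0.18, 100], [-0.005, 0.065, 0.012, -1.16, 0.15, -0.27, 100], [-0.005, 0.065, 0.012, -1.14, 0.17, -0.35, 100], [-0.005, 0.065, 0.012, -1.11, 0.19, -0.43, 100], [-0.005, 0.065, 0.012, -1.08, 0.2, -0.51, 100], [-0.005, 0.065, 0.012, -1.04, 0.22, -0.58, 100], [-0.005, 0.065, 0.012, -1.0, 0.24, -0.66, 100], [-0.005, 0.065, 0.012, -0.95, 0.25, -0.73, 100], [0.0, 0.0, 0.0, -1.06, 0.0, 1.06, 100], [0.0, 0.0, 0.0, -1.06, 0.0, 1.06, 100]]
```

>>> {"method": "play_rows", "body": {"motion": [[[-0.005, 0.065, 0.012, -1.2, 0.07, 0.15, 100], [-0.005, 0.065, 0.012, -1.2, 0.1, 0.05, 100], [-0.005, 0.065, 0.012, -1.2, 0.1, 0, 100], [-0.005, 0.065, 0.012, -1.2, 0.1, -0.1, 100], [-0.005, 0.065, 0.012, -1.2, 0.15, -0.2, 100], [-0.005, 0.065, 0.012, -1.15, 0.15, -0.25, 100], [-0.005, 0.065, 0.012, -1.15, 0.15, -0.35, 100], [-0.005, 0.065, 0.012, -1.1, 0.2, -0.45, 100], [-0.005, 0.065, 0.012, -1.1, 0.2, -0.5, 100], [-0.005, 0.065, 0.012, -1.05, 0.2, -0.6, 100], [-0.005, 0.065, 0.012, -1, 0.25, -0.65, 100], [-0.005, 0.065, 0.012, -0.95, 0.25, -0.75, 100], [0, 0, 0, -1, 0, 1, 100], [0, 0, 0, -1, 0, 1, 100], [0, 0, 0, 0, 0, 0, 100]]]}}

```text
t: 3.6
tool_pos: [0.4832, -0.0486, 0.1931]
orientation: [0.745, 0.549, 0.305, -0.227]
wrist_force: [1.3, -0.2, 0.1]
width: 0.087
```

Run:
```python
from plan import *
e=np.array([np.cos(np.radians(72.7)),np.sin(np.radians(72.7)),0]); c=np.array([.512,.040,0]); up=np.array([0,0,1.])
G=c+.1*up
plan([(G,-17.3,45,9,100)])
import cv2
c=ctrl.capture("scene"); cv2.imwrite("pics/s1.png",c["color"])
```

```text
t 3.60 tcp [ 0.4832 -0.0486  0.1931] gp [ 0.4794 -0.0612  0.2064] x [0.212 0.679 0.703] z [ 0.205  0.673 -0.711] F [ 1.3 -0.2  0.1] w 0.0870 q [-0.35  0.19  1.02  2.   -0.87  1.49  0.67]
[[0.0, 0.001, 0.0, 0.01, 0.02, 1.67, 100], [0.0, 0.001, 0.0, 0.01, 0.02, 1.67, 100], [0.0, 0.001, 0.0, 0.01, 0.02, 1.67, 100], [0.0, 0.001, 0.0, 0.01, 0.02, 1.67, 100], [0.0, 0.001, 0.0, 0.01, 0.02, 1.67, 100], [0.0, 0.001, 0.0, 0.0, 0.02, 1.67, 100], [0.0, 0.001, 0.0, 0.0, 0.02, 1.67, 100], [0.0, 0.001, 0.0, 0.0, 0.01, 1.67, 100], [0.0, 0.001, 0.0, 0.0, 0.01, 1.67, 100]]
```

View pics/s1.png

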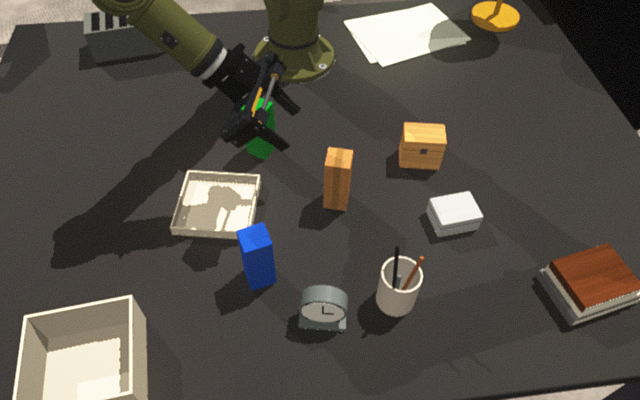

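The picture shows the gripper tilted above the green box at (262,105) with the brown box upright at (338,180). The approach path is free.

>>> {"method": "play_rows", "body": {"motion": [[[0, 0, 0, 0, 0.02, 1.67, 100], [0, 0, 0, 0, 0.02, 1.67, 100], [0, 0, 0, 0, 0.02, 1.67, 100], [0, 0, 0, 0, 0.02, 1.67, 100], [0, 0, 0, 0, 0.02, 1.67, 100], [0, 0, 0, 0, 0.02, 1.67, 100], [0, 0, 0, 0, 0.02, 1.67, 100], [0, 0, 0, 0, 0.02, 1.67, 100], [0, 0.01, 0, 0, 0.02, 1.67, 100], [0, 0, 0, 0, 0, 0, 80], [0, 0, 0, 0, 0, 0, 60], [0, 0, 0, 0, 0, 0, 55], [0, 0, 0, 0, 0, 0, 50], [0, 0, 0, 0, 0, 0, 40], [0, 0, 0, 0, 0, 0, 20], [0, 0, 0, 0, 0, 0, 0], [0, 0, 0, 0, 0, 0, 0]]]}}

```text
t: 5.35
tool_pos: [0.5169, 0.0529, 0.0887]
orientation: [0.741, 0.549, 0.31, -0.229]
wrist_force: [-1.4, -1.8, 3.4]
width: 0.0501
```

Run:
```python
from plan import *
e=np.array([np.cos(np.radians(72.7)),np.sin(np.radians(72.7)),0]); up=np.array([0,0,1.])
s,R=state(); g=s["tool_pos"]-GD*R.as_matrix()[:,2]
plan([(g+.01*up,-17.3,45,2,0),(g-.0*e-.01*up,-17.3,10,10,0),(g+.04*e-.044*up,-17.3,-25,10,0),(g+.04*e-.066*up,-17.3,-45,8,0)])
```

```text
t 5.35 tcp [0.5169 0.0529 0.0887] gp [0.513  0.0402 0.1018] x [0.204 0.672 0.712] z [ 0.209  0.68  -0.702] F [-1.4 -1.8  3.4] w 0.0501 q [-0.42  0.34  0.88  2.12 -1.11  1.29  0.78]
t 5.35 tcp [0.5169 0.0529 0.0887] gp [0.513  0.0402 0.1018] x [0.204 0.672 0.712] z [ 0.209  0.68  -0.702] F [-1.4 -1.8  3.4] w 0.0501 q [-0.42  0.34  0.88  2.12 -1.11  1.29  0.78]
[[-0.001, -0.003, 0.002, 0.35, 0.0, -0.35, 0], [-0.001, -0.003, 0.002, 0.35, 0.0, -0.35, 0], [0.0, -0.061, 0.0, -0.26, 0.0, 0.14, 0], [0.0, -0.061, 0.0, -0.25, 0.0, 0.15, 0], [0.0, -0.061, 0.0, -0.24, 0.0, 0.15, 0], [0.0, -0.061, 0.0, -0.23, 0.0, 0.16, 0], [0.0, -0.061, 0.0, -0.22, 0.0, 0.17, 0], [0.0, -0.061, 0.0, -0.21, 0.0, 0.17, 0], [0.0, -0.061, 0.0, -0.2, 0.0, 0.18, 0], [0.0, -0.061, 0.0, -0.18, 0.0, 0.18, 0], [0.0, -0.061, 0.0, -0.17, 0.0, 0.19, 0], [0.0, -0.061, 0.0, -0.16, 0.0, 0.19, 0], [0.0, -0.061, 0.0, 0.22, 0.0, 0.4, 0], [0.0, -0.061, 0.0, 0.24, 0.0, 0.38, 0], [0.0, -0.061, 0.0, 0.27, 0.0, 0.36, 0], [0.0, -0.061, 0.0, 0.29, 0.0, 0.33, 0], [0.0, -0.061, 0.0, 0.31, 0.0, 0.31, 0], [0.0, -0.061, 0.0, 0.33, 0.0, 0.28, 0], [0.0, -0.061, 0.0, 0.34, 0.0, 0.25, 0], [0.0, -0.061, 0.0, 0.36, 0.0, 0.23, 0]]
[[0.0, -0.061, 0.0, 0.37, 0.0, 0.2, 0], [0.0, -0.061, 0.0, 0.38, 0.0, 0.17, 0], [0.0, -0.044, 0.0, 0.03, 0.0, 0.25, 0], [0.0, -0.044, 0.0, 0.05, 0.0, 0.24, 0], [0.0, -0.044, 0.0, 0.06, 0.0, 0.24, 0], [0.0, -0.044, 0.0, 0.07, 0.0, 0.23, 0], [0.0, -0.044, 0.0, 0.08, 0.0, 0.22, 0], [0.0, -0.044, 0.0, 0.09, 0.0, 0.22, 0], [0.0, -0.044, 0.0, 0.1, 0.0, 0.21, 0], [0.0, -0.044, 0.0, 0.1, 0.0, 0.2, 0]]
```

Run:
```python
from plan import *
e=np.array([np.cos(np.radians(72.7)),np.sin(np.radians(72.7)),0]); up=np.array([0,0,1.])
s,R=state(); g=s["tool_pos"]-GD*R.as_matrix()[:,2]
plan([(g+.016*up,-17.3,45,3,0),(g+.012*up,-17.3,10,11,0),(g+.03*e-.022*up,-17.3,-25,11,0),(g+.04*e-.070*up,-17.3,-45,8,0)])
```

```text
t 5.35 tcp [0.5169 0.0529 0.0887] gp [0.513  0.0402 0.1018] x [0.204 0.672 0.712] z [ 0.209  0.68  -0.702] F [-1.4 -1.8  3.4] w 0.0501 q [-0.42  0.34  0.88  2.12 -1.11  1.29  0.78]
t 5.35 tcp [0.5169 0.0529 0.0887] gp [0.513  0.0402 0.1018] x [0.204 0.672 0.712] z [ 0.209  0.68  -0.702] F [-1.4 -1.8  3.4] w 0.0501 q [-0.42  0.34  0.88  2.12 -1.11  1.29  0.78]
[[-0.001, -0.002, 0.002, 0.38, 0.0, -0.37, 0], [-0.001, -0.002, 0.002, 0.37, 0.0, -0.38, 0], [-0.001, -0.002, 0.002, 0.37, 0.0, -0.38, 0], [0.0, -0.056, 0.0, -0.13, 0.0, 0.02, 0], [0.0, -0.056, 0.0, -0.13, 0.0, 0.02, 0], [0.0, -0.056, 0.0, -0.13, 0.0, 0.03, 0], [0.0, -0.056, 0.0, -0.12, 0.0, 0.03, 0], [0.0, -0.056, 0.0, -0.12, 0.0, 0.03, 0], [0.0, -0.056, 0.0, -0.12, 0.0, 0.03, 0], [0.0, -0.056, 0.0, -0.12, 0.0, 0.03, 0], [0.0, -0.056, 0.0, -0.12, 0.0, 0.03, 0], [0.0, -0.056, 0.0, -0.12, 0.0, 0.03, 0], [0.0, -0.056, 0.0, -0.11, 0.0, 0.03, 0], [0.0, -0.056, 0.0, -0.11, 0.0, 0.03, 0], [0.0, -0.056, 0.0, 0.11, 0.0, 0.35, 0], [0.0, -0.056, 0.0, 0.13, 0.0, 0.34, 0], [0.0, -0.056, 0.0, 0.15, 0.0, 0.32, 0], [0.0, -0.056, 0.0, 0.17, 0.0, 0.31, 0], [0.0, -0.056, 0.0, 0.18, 0.0, 0.29, 0], [0.0, -0.056, 0.0, 0.2, 0.0, 0.28, 0]]
[[0.0, -0.056, 0.0, 0.21, 0.0, 0.26, 0], [0.0, -0.056, 0.0, 0.23, 0.0, 0.24, 0], [0.0, -0.056, 0.0, 0.24, 0.0, 0.22, 0], [0.0, -0.056, 0.0, 0.25, 0.0, 0.2, 0], [0.0, -0.056, 0.0, 0.26, 0.0, 0.18, 0], [0.0, -0.044, 0.0, 0.29, 0.0, 0.49, 0], [0.0, -0.044, 0.0, 0.31, 0.0, 0.47, 0], [0.0, -0.044, 0.0, 0.33, 0.0, 0.46, 0], [0.0, -0.044, 0.0, 0.35, 0.0, 0.44, 0], [0.0, -0.044, 0.0, 0.36, 0.0, 0.42, 0], [0.0, -0.044, 0.0, 0.38, 0.0, 0.4, 0], [0.0, -0.044, 0.0, 0.4, 0.0, 0.38, 0], [0.0, -0.044, 0.0, 0.42, 0.0, 0.36, 0]]
```

>>> {"method": "play_rows", "body": {"motion": [[[0, 0, 0, 0.37, 0, -0.37, 0], [0, 0, 0, 0.37, 0, -0.37, 0], [0, 0, 0, 0.37, 0, -0.37, 0], [0, -0.056, 0, -0.13, 0, 0.02, 0], [0, -0.056, 0, -0.13, 0, 0.02, 0], [0, -0.056, 0, -0.13, 0, 0.03, 0], [0, -0.056, 0, -0.12, 0, 0.03, 0], [0, -0.056, 0, -0.12, 0, 0.03, 0], [0, -0.056, 0, -0.12, 0, 0.03, 0], [0, -0.056, 0, -0.12, 0, 0.03, 0], [0, -0.056, 0, -0.12, 0, 0.03, 0], [0, -0.056, 0, -0.12, 0, 0.03, 0], [0, -0.056, 0, -0.11, 0, 0.03, 0], [0, -0.056, 0, -0.11, 0, 0.03, 0]]]}}

```text
t: 6.75
tool_pos: [0.5135, 0.044, 0.0952]
orientation: [0.801, 0.593, 0.07, -0.052]
wrist_force: [0.0, 0.1, -2.1]
width: 0.0494
```

Run:
```python
from plan import *
s,R=state()
```

```text
t 6.75 tcp [0.5135 0.044  0.0952] gp [0.5126 0.0409 0.1136] x [0.288 0.942 0.174] z [ 0.051  0.166 -0.985] F [ 0.   0.1 -2.1] w 0.0494 q [-0.9   0.14  0.95  2.01 -0.33  1.03 -0.09]
```

>>> {"method": "play_rows", "body": {"motion": [[[0, -0.056, 0, 0.11, 0, 0.35, 0], [0, -0.056, 0, 0.13, 0, 0.34, 0], [0, -0.056, 0, 0.15, 0, 0.32, 0], [0, -0.056, 0, 0.17, 0, 0.31, 0], [0, -0.056, 0, 0.18, 0, 0.29, 0], [0, -0.056, 0, 0.2, 0, 0.28, 0], [0, -0.056, 0, 0.21, 0, 0.26, 0], [0, -0.056, 0, 0.23, 0, 0.24, 0], [0, -0.056, 0, 0.24, 0, 0.22, 0], [0, -0.056, 0, 0.25, 0, 0.2, 0], [0, -0.056, 0, 0.26, 0, 0.18, 0], [0, -0.044, 0, 0.29, 0, 0.49, 0], [0, -0.044, 0, 0.31, 0, 0.47, 0], [0, -0.044, 0, 0.33, 0, 0.46, 0], [0, -0.044, 0, 0.35, 0, 0.44, 0], [0, -0.044, 0, 0.36, 0, 0.42, 0], [0, -0.044, 0, 0.38, 0, 0.4, 0], [0, -0.044, 0, 0.4, 0, 0.38, 0], [0, 0, 0, 0, 0, 0, 0]]]}}

```text
t: 8.65
tool_pos: [0.5197, 0.0677, 0.0212]
orientation: [0.747, 0.555, -0.294, 0.217]
wrist_force: [-0.6, -0.1, -1.9]
width: 0.0502
```

Run:
```python
from plan import *
s,R=state(); g=s["tool_pos"]-GD*R.as_matrix()[:,2]
plan([([g[0],g[1],.0275],-17.3,-44.6,5,0)])
import cv2
c=ctrl.capture("scene")["color"]; cv2.imwrite("pics/s2.png",cv2.resize(c[100:250,250:450],(800,600),interpolation=cv2.INTER_CUBIC))
```

```text
t 8.65 tcp [0.5197 0.0677 0.0212] gp [0.5234 0.0799 0.0349] x [ 0.211  0.702 -0.681] z [-0.198 -0.651 -0.733] F [-0.6 -0.1 -1.9] w 0.0502 q [-1.14  0.83  0.86  1.67 -0.    1.35 -0.61]
t 8.65 tcp [0.5197 0.0677 0.0212] gp [0.5234 0.0799 0.0349] x [ 0.211  0.702 -0.681] z [-0.198 -0.651 -0.733] F [-0.6 -0.1 -1.9] w 0.0502 q [-1.14  0.83  0.86  1.67 -0.    1.35 -0.61]
[[0.001, -0.006, 0.001, 0.09, 0.0, 0.11, 0], [0.001, -0.006, 0.001, 0.09, 0.0, 0.11, 0], [0.001, -0.006, 0.001, 0.09, 0.0, 0.11, 0], [0.001, -0.006, 0.001, 0.09, 0.0, 0.11, 0], [0.001, -0.006, 0.001, 0.09, 0.0, 0.11, 0]]
```

View pics/s2.png

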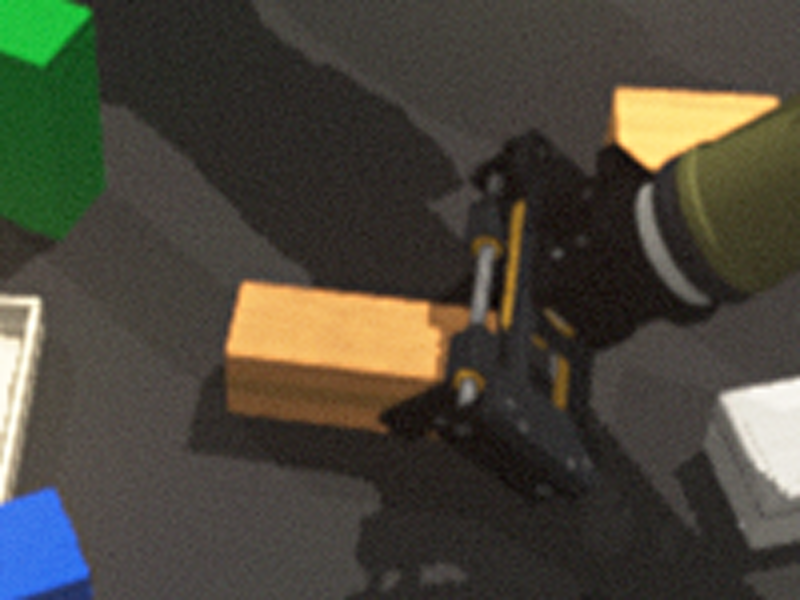

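>>> {"method": "play_rows", "body": {"motion": [[[0, -0.006, 0, 0.09, 0, 0.11, 0], [0, -0.006, 0, 0.09, 0, 0.11, 0], [0, -0.006, 0, 0.09, 0, 0.11, 0], [0, -0.006, 0, 0.09, 0, 0.11, 0], [0, -0.006, 0, 0.09, 0, 0.11, 0], [0, -0.003, 0, 0.04, 0, 0.04, 0], [0, 0, 0, 0, 0, 0, 0]]]}}

```text
t: 9.4
tool_pos: [0.5202, 0.0648, 0.0154]
orientation: [0.743, 0.55, -0.306, 0.227]
wrist_force: [-0.4, -0.2, -1.9]
width: 0.0496
```

Run:
```python
from plan import *
s,R=state()
```

```text
t 9.40 tcp [0.5202 0.0648 0.0154] gp [0.524  0.0774 0.0287] x [ 0.207  0.679 -0.704] z [-0.205 -0.674 -0.71 ] F [-0.4 -0.2 -1.9] w 0.0496 q [-1.13  0.86  0.85  1.66  0.    1.36 -0.62]
```

>>> {"method": "play_rows", "body": {"motion": [[[0, 0, 0, 0.07, 0, 0.07, 0], [0, 0, 0, 0.07, 0, 0.07, 0], [0, 0, 0, 0.07, 0, 0.07, 0], [0, 0, 0, 0.03, 0, 0.03, 0], [0, 0, 0, 0, 0, 0, 0]]]}}

```text
t: 9.9
tool_pos: [0.5202, 0.0647, 0.0122]
orientation: [0.743, 0.55, -0.306, 0.227]
wrist_force: [-0.1, -0.5, -1.3]
width: 0.0497
```

>>> {"method": "play_rows", "body": {"motion": [[[0, 0, 0, 0.04, 0, 0.04, 0], [0, 0, 0, 0, 0, 0, 0], [0, 0, 0, 0, 0, 0, 58], [0, 0, 0, 0, 0, 0, 62], [0, 0, 0, 0, 0, 0, 70], [0, 0, 0, 0, 0, 0, 85], [0, 0, 0, 0, 0, 0, 85], [0, 0, 0, 0, 0, -1, 85], [0, 0, 0, 0, 0, -2, 85], [0, 0, 0, 0, 0, -2.5, 85], [0, 0, 0, 0, 0, -2.5, 85], [0, 0, 0, -2, 0, -2, 85], [0, 0, 0, -2, 0, -2, 85]]]}}

```text
t: 11.2
tool_pos: [0.5368, 0.1196, 0.1263]
orientation: [0.743, 0.551, -0.306, 0.227]
wrist_force: [0.8, 0.7, -0.5]
width: 0.0743
```

Run:
```python
from plan import *
import cv2
s,R=state()
e=np.array([np.cos(np.radians(72.7)),np.sin(np.radians(72.7)),0])
g=np.array([.524,.077,0]); c=g-.034*e
plan([(c+[0,0,.22],-17.3,0,10,100)])
C=ctrl.capture("top");c=C["color"]; np.savez("top1.npz",**C);cv2.imwrite("pics/t1.png",c)
```

```text
t 11.20 tcp [0.5368 0.1196 0.1263] gp [0.5406 0.1322 0.1396] x [ 0.206  0.679 -0.704] z [-0.204 -0.674 -0.71 ] F [ 0.8  0.7 -0.5] w 0.0743 q [-1.17  0.78  0.9   1.5   0.04  1.58 -0.6 ]
t 11.20 tcp [0.5368 0.1196 0.1263] gp [0.5406 0.1322 0.1396] x [ 0.206  0.679 -0.704] z [-0.204 -0.674 -0.71 ] F [ 0.8  0.7 -0.5] w 0.0743 q [-1.17  0.78  0.9   1.5   0.04  1.58 -0.6 ]
[[0.0, 0.078, 0.001, -1.07, 0.0, 0.07, 100], [0.0, 0.078, 0.001, -1.07, 0.0, -0.03, 100], [0.0, 0.078, 0.001, -1.07, 0.0, -0.12, 100], [0.0, 0.078, 0.001, -1.06, 0.0, -0.22, 100], [0.0, 0.078, 0.001, -1.04, 0.0, -0.31, 100], [0.0, 0.078, 0.001, -1.01, 0.0, -0.4, 100], [0.0, 0.078, 0.001, -0.97, 0.0, -0.49, 100], [0.0, 0.078, 0.001, -0.93, 0.0, -0.58, 100], [0.0, 0.078, 0.001, -0.88, 0.0, -0.66, 100], [0.0, 0.078, 0.001, -0.83, 0.0, -0.74, 100]]
```

>>> {"method": "play_rows", "body": {"motion": [[[0, 0.078, 0, -0.6, 0, -0.5, 100], [0, 0.078, 0, -0.6, 0, -0.5, 100], [0, 0.078, 0, -0.6, 0, -0.6, 100], [0, 0.078, 0, -0.6, 0, -0.6, 100], [0, 0.078, 0, -0.6, 0, -0.7, 100], [0, 0.078, 0, -0.6, 0, -0.7, 100], [0, 0.078, 0, -0.6, 0, -0.7, 100], [0, 0.078, 0, -0.6, 0, -0.7, 100], [0, 0.078, 0, -0.6, 0, -0.7, 100], [0, 0.078, 0, -0.6, 0, -0.7, 100]]]}}

```text
t: 12.25
tool_pos: [0.5284, 0.091, 0.208]
orientation: [0.804, 0.595, 0.001, -0.0]
wrist_force: [0.2, 0.2, 0.3]
width: 0.0867
```

Run:
```python
from plan import *
from h import *
s,R=state()
for n in("top","scene"):
    C=ctrl.capture(n);im=C["color"];hsv=cv2.cvtColor(im,cv2.COLOR_BGR2HSV)
    m=cv2.inRange(hsv,(5,70,90),(28,255,255)); 
    cs,_=cv2.findContours(m,cv2.RETR_EXTERNAL,cv2.CHAIN_APPROX_SIMPLE)
    for k in cs:
        if cv2.contourArea(k)<250: continue
        a=cv2.approxPolyDP(k,2.5,True)[:,0]; P=onz(C,a,.05)[:,:2]
        if .4<P[:,0].mean()<.65 and -.15<P[:,1].mean()<.2:
            r=cv2.minAreaRect(onz(C,k[:,0],.05)[:,:2].astype(np.float32)*1000); print(n,a.tolist(),P.round(3).tolist(),r)
    if n=="scene": cv2.imwrite("pics/s3.png",cv2.resize(im[90:270,200:440],(800,600)))
    else: cv2.imwrite("pics/t3.png",im)
```

```text
t 12.25 tcp [0.5284 0.091  0.208 ] gp [0.5284 0.0909 0.2267] x [0.292 0.956 0.003] z [ 0.002  0.002 -1.   ] F [0.2 0.2 0.3] w 0.0867 q [-1.15  0.11  1.01  1.79 -0.1   1.3  -0.42]
top [[245, 86], [259, 110], [259, 119], [252, 116], [238, 121], [236, 118], [208, 121], [205, 126], [203, 120], [193, 119], [187, 120], [181, 128], [189, 136], [181, 134], [181, 144], [178, 143], [180, 164], [184, 164], [186, 198], [192, 198], [196, 208], [192, 211], [189, 208], [188, 212], [187, 208], [185, 224], [188, 224], [193, 241], [189, 245], [176, 245], [170, 273], [195, 279], [196, 312], [199, 312], [196, 318], [197, 324], [200, 323], [197, 338], [201, 343], [198, 348], [201, 354], [198, 359], [202, 376], [199, 384], [201, 399], [248, 399], [249, 396], [255, 399], [252, 398], [254, 395], [258, 399], [260, 395], [263, 399], [278, 399], [279, 396], [288, 399], [290, 394], [290, 399], [294, 396], [299, 399], [297, 381], [293, 377], [296, 372], [291, 375], [295, 361], [292, 334], [287, 333], [291, 325], [287, 320], [289, 309], [281, 230], [283, 225], [320, 236], [327, 214], [286, 201], [283, 195], [279,
[... 899 characters left out ...]
, [0.137, 0.059], [0.147, 0.055], [0.137, 0.055], [0.143, 0.046], [0.137, 0.036], [0.172, 0.04], [0.18, 0.048], [0.19, 0.042], [0.185, 0.052], [0.212, 0.044], [0.266, 0.05], [0.269, 0.06], [0.285, 0.052], [0.295, 0.06], [0.317, 0.056], [0.483, 0.073], [0.494, 0.068], [0.469, -0.011], [0.517, -0.027], [0.546, 0.062], [0.559, 0.068], [0.554, 0.077], [0.603, 0.07], [0.728, 0.095]] ((470.8084411621094, 139.24900817871094), (328.4531555175781, 665.4178466796875), 88.13237762451172)
scene [[308, 173], [306, 205], [369, 213], [372, 180]] [[0.471, -0.016], [0.555, -0.03], [0.59, 0.093], [0.506, 0.116]] ((529.278076171875, 39.47978591918945), (140.2415771484375, 90.91495513916016), 72.95718383789062)
```

```bash
python3 - <<'E'
from h import *
T=dict(np.load("top0.npz"));im=T["color"];hsv=cv2.cvtColor(im,cv2.COLOR_BGR2HSV)
c0=np.array([.5006,-.2115]);a=np.radians(-11.4);M=np.array([[np.cos(a),np.sin(a)],[-np.sin(a),np.cos(a)]])
for n,lo,hi in(("blue",(105,150,60),(130,255,255)),("green",(50,150,50),(75,255,255))):
    m=cv2.inRange(hsv,lo,hi);k=max(cv2.findContours(m,0,2)[0],key=cv2.contourArea)
    P=onz(T,cv2.approxPolyDP(k,2,True)[:,0],.136)[:,:2];print(n,P.round(3).tolist(),"cart",((P-c0)@M.T).round(3).tolist())
E
python3 - <<'E'
from plan import *
plan([([.5125,.0445,.09],-17,0,6,100),([.5125,.0445,.0467],-17,0,4,100)])
E
```

```text
blue [[0.706, -0.148], [0.694, -0.103], [0.661, -0.086], [0.622, -0.097], [0.634, -0.136], [0.656, -0.159], [0.683, -0.158]] cart [[0.189, 0.103], [0.168, 0.144], [0.132, 0.155], [0.096, 0.136], [0.116, 0.1], [0.142, 0.082], [0.168, 0.089]]
green [[0.313, -0.111]] cart [[-0.204, 0.061]]
t 12.35 tcp [0.5287 0.0871 0.2089] gp [0.5286 0.0871 0.2276] x [0.298 0.955 0.003] z [ 0.003  0.002 -1.   ] F [ 0.2 -0.8 -0.1] w 0.0869 q [-1.15  0.11  1.01  1.79 -0.1   1.3  -0.42]
[[0.0, 0.0, -0.001, -0.77, -0.05, 2.29, 100], [0.0, 0.0, -0.001, -0.76, -0.05, 2.29, 100], [0.0, 0.0, -0.001, -0.76, -0.05, 2.29, 100], [0.0, 0.0, -0.001, -0.76, -0.05, 2.29, 100], [0.0, 0.0, -0.001, -0.76, -0.05, 2.29, 100], [0.0, 0.0, -0.001, -0.76, -0.05, 2.29, 100], [0.0, 0.0, 0.0, 0.0, 0.0, 1.08, 100], [0.0, 0.0, 0.0, 0.0, 0.0, 1.08, 100], [0.0, 0.0, 0.0, 0.0, 0.0, 1.08, 100], [0.0, 0.0, 0.0, 0.0, 0.0, 1.08, 100]]
```

>>> {"method": "play_rows", "body": {"motion": [[[0, 0, 0, -0.76, -0.05, 2.3, 100], [0, 0, 0, -0.76, -0.05, 2.3, 100], [0, 0, 0, -0.76, -0.05, 2.3, 100], [0, 0, 0, -0.76, -0.05, 2.3, 100], [0, 0, 0, -0.76, -0.05, 2.3, 100], [0, 0, 0, -0.76, -0.05, 2.3, 100], [0, 0, 0, 0, 0, 1.1, 100], [0, 0, 0, 0, 0, 1.1, 100], [0, 0, 0, 0, 0, 1.1, 100], [0, 0, 0, 0, 0, 1, 100], [0, 0, 0, 0, 0, 0, 70], [0, 0, 0, 0, 0, 0, 60], [0, 0, 0, 0, 0, 0, 55], [0, 0, 0, 0, 0, 0, 40], [0, 0, 0, 0, 0, 0, 20], [0, 0, 0, 0, 0, 0, 0], [0, 0, 0, 0, 0, -1, 0], [0, 0, 0, 0, 0, -2, 0]]]}}

```text
t: 14.15
tool_pos: [0.5102, 0.0479, 0.0554]
orientation: [0.804, 0.595, -0.002, 0.0]
wrist_force: [1.0, -0.3, -1.5]
width: 0.0501
```

```bash
cat >> plan.py <<'E'
CC=np.array([.5006,-.2115]); CA=np.radians(-11.4)
def cart(x,y,z):
    return np.array([CC[0]+x*np.cos(CA)-y*np.sin(CA),CC[1]+x*np.sin(CA)+y*np.cos(CA),z])
E
python3 - <<'E'
from plan import *
plan([([.5125,.03,.16],-17,0,4,0),(cart(0,.0475,.16),-101.6,0,16,0)])
E
```

```text
t 14.15 tcp [0.5102 0.0479 0.0554] gp [0.5103 0.0479 0.0741] x [ 0.292  0.956 -0.004] z [-0.004 -0.003 -1.   ] F [ 1.  -0.3 -1.5] w 0.0501 q [-1.01  0.28  0.98  2.   -0.27  1.   -0.2 ]
[[-0.001, 0.001, 0.0, -0.42, 0.18, -2.15, 0], [-0.001, 0.001, 0.0, -0.42, 0.18, -2.15, 0], [-0.001, 0.001, 0.0, -0.42, 0.18, -2.15, 0], [-0.001, 0.001, 0.0, -0.41, 0.18, -2.15, 0], [0.0, 0.0, 0.092, -1.17, 0.34, 0.0, 0], [0.0, 0.0, 0.092, -1.13, 0.45, 0.0, 0], [0.0, 0.0, 0.092, -1.09, 0.55, 0.0, 0], [0.0, 0.0, 0.092, -1.03, 0.65, 0.0, 0], [0.0, 0.0, 0.092, -0.97, 0.74, 0.0, 0], [0.0, 0.0, 0.092, -0.9, 0.83, 0.0, 0], [0.0, 0.0, 0.092, -0.82, 0.91, 0.0, 0], [0.0, 0.0, 0.092, -0.73, 0.98, 0.0, 0], [0.0, 0.0, 0.092, -0.64, 1.04, 0.0, 0], [0.0, 0.0, 0.092, -0.54, 1.09, 0.0, 0], [0.0, 0.0, 0.092, -0.43, 1.14, 0.0, 0], [0.0, 0.0, 0.092, -0.33, 1.17, 0.0, 0], [0.0, 0.0, 0.092, -0.22, 1.2, 0.0, 0], [0.0, 0.0, 0.092, -0.11, 1.21, 0.0, 0], [0.0, 0.0, 0.092, 0.01, 1.22, 0.0, 0], [0.0, 0.0, 0.092, 0.12, 1.21, 0.0, 0]]
```

>>> {"method": "play_rows", "body": {"motion": [[[0, 0, 0, -0.4, 0.2, -2.15, 0], [0, 0, 0, -0.4, 0.2, -2.15, 0], [0, 0, 0, -0.4, 0.2, -2.15, 0], [0, 0, 0, -0.4, 0.2, -2.15, 0], [0, 0, 0.092, -1.17, 0.34, 0, 0], [0, 0, 0.092, -1.13, 0.45, 0, 0], [0, 0, 0.092, -1.09, 0.55, 0, 0], [0, 0, 0.092, -1.03, 0.65, 0, 0], [0, 0, 0.092, -0.97, 0.74, 0, 0], [0, 0, 0.092, -0.9, 0.83, 0, 0], [0, 0, 0.092, -0.82, 0.91, 0, 0], [0, 0, 0.092, -0.73, 0.98, 0, 0], [0, 0, 0.092, -0.64, 1.04, 0, 0], [0, 0, 0.092, -0.54, 1.09, 0, 0], [0, 0, 0.092, -0.43, 1.14, 0, 0], [0, 0, 0.092, -0.33, 1.17, 0, 0], [0, 0, 0.092, -0.22, 1.2, 0, 0], [0, 0, 0.092, -0.11, 1.21, 0, 0], [0, 0, 0.092, 0, 1.22, 0, 0], [0, 0, 0.092, 0.12, 1.21, 0, 0]]]}}

```text
t: 16.15
tool_pos: [0.5123, -0.1646, 0.1425]
orientation: [0.995, -0.1, -0.0, 0.0]
wrist_force: [0.7, 0.5, -2.0]
width: 0.0495
```

Run:
```python
from plan import *
from h import *
plan([(cart(.002,.0475,.10),-101.5,0,4,0)])
C=ctrl.capture("scene");im=C["color"];cv2.imwrite("pics/s4.png",cv2.resize(im[80:260,140:380],(800,600),interpolation=cv2.INTER_CUBIC))
```

```text
t 16.15 tcp [ 0.5123 -0.1646  0.1425] gp [ 0.5123 -0.1646  0.1612] x [ 0.98 -0.2  -0.  ] z [-0.001 -0.001 -1.   ] F [ 0.7  0.5 -2. ] w 0.0495 q [-0.78  0.28  1.2   1.86 -0.28  1.19 -1.26]
[[0.0, 0.0, 0.0, 0.0, 0.02, 1.53, 0], [0.0, 0.0, 0.0, 0.0, 0.02, 1.53, 0], [0.0, 0.0, 0.0, 0.0, 0.02, 1.53, 0], [0.0, 0.0, 0.0, -0.01, 0.02, 1.53, 0]]
```

View pics/s4.png

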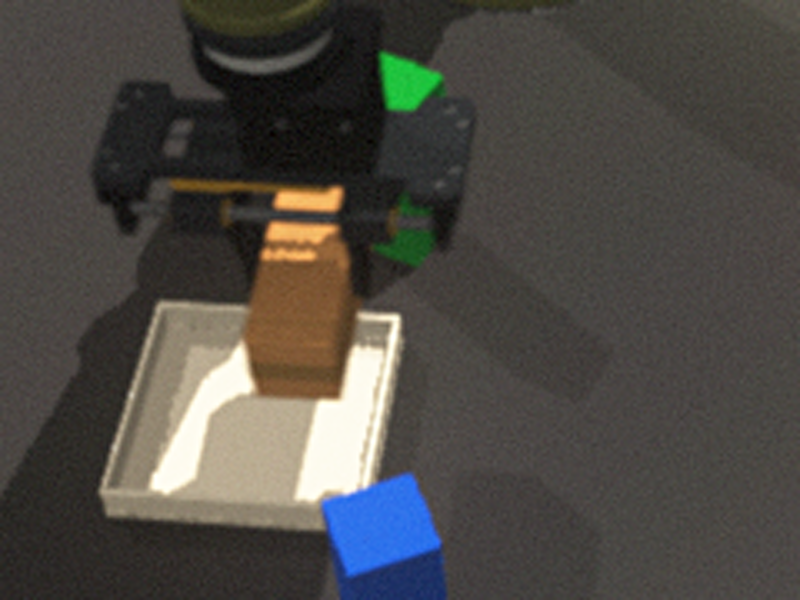

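The long box hangs at about (300,310) in the crop, level, aligned with the carton and short of its walls. Descending.

>>> {"method": "play_rows", "body": {"motion": [[[0, 0, 0, 0, 0, 1.5, 0], [0, 0, 0, 0, 0, 1.5, 0], [0, 0, 0, 0, 0, 1.5, 0], [0, 0, 0, 0, 0, 1.5, 0], [0, 0, 0, 0, 0, 0, 0]]]}}

```text
t: 16.7
tool_pos: [0.5108, -0.1634, 0.0794]
orientation: [0.995, -0.098, -0.002, 0.001]
wrist_force: [0.4, -0.2, -1.7]
width: 0.05
```

Run:
```python
from plan import *
from h import *
plan([(cart(.002,.0475,.06),-101.5,0,4,0),(cart(.002,.0475,.054),-101.5,0,3,0)])
C=ctrl.capture("top");hsv=cv2.cvtColor(C["color"],cv2.COLOR_BGR2HSV);
```

```text
t 16.70 tcp [ 0.5108 -0.1634  0.0794] gp [ 0.5109 -0.1634  0.0981] x [ 0.981 -0.195 -0.005] z [-0.005 -0.001 -1.   ] F [ 0.4 -0.2 -1.7] w 0.0500 q [-0.7   0.37  1.13  1.93 -0.37  1.08 -1.18]
[[0.0, 0.001, 0.001, 0.04, 0.04, 0.95, 0], [0.0, 0.001, 0.001, 0.04, 0.04, 0.95, 0], [0.0, 0.001, 0.001, 0.04, 0.04, 0.95, 0], [0.0, 0.001, 0.001, 0.04, 0.04, 0.95, 0], [0.0, 0.0, 0.0, 0.0, 0.0, 0.2, 0], [0.0, 0.0, 0.0, 0.0, 0.0, 0.2, 0], [0.0, 0.0, 0.0, 0.0, 0.0, 0.2, 0]]
```

>>> {"method": "play_rows", "body": {"motion": [[[0, 0, 0, 0.04, 0.04, 0.95, 0], [0, 0, 0, 0.04, 0.04, 0.95, 0], [0, 0, 0, 0.04, 0.04, 0.95, 0], [0, 0.004, 0.004, 0.04, 0.04, 0.95, 0], [0, 0, 0, 0, 0, 0.2, 0], [0, 0, 0, 0, 0, 0.2, 0], [0, 0, 0, 0, 0, 0, 0]]]}}

```text
t: 17.45
tool_pos: [0.5142, -0.1664, 0.0402]
orientation: [0.995, -0.101, 0.002, 0.001]
wrist_force: [-0.2, -0.9, -1.4]
width: 0.0497
```

Run:
```python
from plan import *
plan([(cart(.002,.0475,.05),-101.5,0,4,0)])
```

```text
t 17.45 tcp [ 0.5142 -0.1664  0.0402] gp [ 0.5141 -0.1664  0.0589] x [ 0.98  -0.2    0.005] z [ 0.004 -0.002 -1.   ] F [-0.2 -0.9 -1.4] w 0.0497 q [-0.64  0.43  1.07  1.95 -0.44  1.01 -1.13]
[[0.0, -0.001, 0.0, -0.06, -0.02, 0.22, 0], [0.0, -0.001, 0.0, -0.06, -0.02, 0.22, 0], [0.0, -0.001, 0.0, -0.06, -0.02, 0.22, 0], [0.0, -0.001, 0.0, -0.06, -0.02, 0.22, 0]]
```

Run:
```python
from plan import *
for i in range(6):
    ctrl.capture("top"); s=ctrl.get_state(); print(s["tool_pos"].round(4),s["wrist_force"].round(1),Ro.from_quat(s["orientation"]).as_matrix()[:,0].round(4),s["joint_pos"].round(3))
```

```text
[ 0.5144 -0.1665  0.0405] [ 0.8  0.3 -2. ] [ 0.9798 -0.1999  0.0049] [-0.638  0.429  1.071  1.955 -0.445  1.013 -1.135]
[ 0.5145 -0.1665  0.0406] [-0.   0.3 -1.9] [ 0.9798 -0.1999  0.0051] [-0.638  0.429  1.071  1.954 -0.445  1.013 -1.135]
[ 0.5145 -0.1665  0.0406] [ 1.2 -0.6 -2.2] [ 0.9798 -0.1999  0.0053] [-0.638  0.429  1.071  1.954 -0.445  1.013 -1.135]
[ 0.5145 -0.1664  0.0406] [ 0.8 -0.5 -2.7] [ 0.9798 -0.1998  0.0053] [-0.638  0.429  1.071  1.954 -0.445  1.013 -1.135]
[ 0.5145 -0.1663  0.0406] [-0.3 -1.1 -1.3] [ 0.9798 -0.1997  0.0051] [-0.638  0.429  1.071  1.955 -0.445  1.013 -1.135]
[ 0.5144 -0.1663  0.0405] [ 0.1 -0.5 -2.2] [ 0.9798 -0.1997  0.0051] [-0.638  0.429  1.071  1.955 -0.445  1.013 -1.135]
```

>>> {"method": "play_rows", "body": {"motion": [[[0, 0, 0, -0.08, 0, 0.2, 0], [0, 0, 0, -0.08, 0, 0.2, 0], [0, 0, 0, -0.08, -0.05, 0.2, 0], [0, 0, 0, 0, -0.05, 0.1, 0], [0, 0, 0, 0, 0, 0, 0], [0, 0, 0, 0, 0, 0, 0]]]}}

```text
t: 18.35
tool_pos: [0.5121, -0.1649, 0.0332]
orientation: [0.995, -0.1, 0.002, 0.001]
wrist_force: [0.6, -0.1, -2.5]
width: 0.0495
```

>>> {"method": "play_rows", "body": {"motion": [[[0, 0, 0, 0, 0, 0.1, 0], [0, 0, 0, 0, 0, 0.1, 0], [0, 0, 0, 0, 0, 0, 0], [0, 0, 0, 0, 0, 0, 0]]]}}

```text
t: 18.75
tool_pos: [0.512, -0.1649, 0.0312]
orientation: [0.995, -0.1, 0.002, 0.001]
wrist_force: [0.4, 0.0, -1.4]
width: 0.0499
```

>>> {"method": "play_rows", "body": {"motion": [[[0, 0, 0, 0, 0, 0.08, 0], [0, 0, 0, 0, 0, 0.08, 0], [0, 0, 0, 0, 0, 0, 0], [0, 0, 0, 0, 0, 0, 0]]]}}

```text
t: 19.15
tool_pos: [0.5124, -0.165, 0.0304]
orientation: [0.995, -0.101, 0.002, 0.001]
wrist_force: [-1.0, 1.0, 5.1]
width: 0.05
```

>>> {"method": "play_rows", "body": {"motion": [[[0, 0, 0, 0, 0, -0.05, 0], [0, 0, 0, 0, 0, 0, 58], [0, 0, 0, 0, 0, 0, 60], [0, 0, 0, 0, 0, 0, 70], [0, 0, 0, 0, 0, 0, 70], [0, 0, 0, 0, 0, -1, 70], [0, 0, 0, 0, 0, -2, 70], [0, 0, 0, 0, 0, -3, 80], [0, 0, 0, 0, 0, -4, 100], [0, 0, 0, 0, 0, -4, 100], [0, 0, 0, 0, 0, 0, 100]]]}}

```text
t: 20.25
tool_pos: [0.5148, -0.1664, 0.1757]
orientation: [0.995, -0.101, 0.007, 0.0]
wrist_force: [0.7, -1.1, 0.8]
width: 0.0832
```

Run:
```python
from plan import *
# tin: centre (.5934,.2716), own x az ~5.9deg -> jaw 5.9
plan([([.56,.03,.20],-40,0,9,100),([.5934,.2716,.16],5.9,0,8,100),([.5934,.2716,.0457],5.9,0,5,100)])
```

```text
t 20.25 tcp [ 0.5148 -0.1664  0.1757] gp [ 0.5145 -0.1664  0.1944] x [ 0.98  -0.201  0.014] z [ 0.014 -0.002 -1.   ] F [ 0.7 -1.1  0.8] w 0.0832 q [-0.8   0.2   1.19  1.83 -0.2   1.23 -1.32]
[[0.001, -0.001, -0.119, 0.06, -2.24, -0.06, 100], [0.001, -0.001, -0.119, 0.32, -2.22, -0.06, 100], [0.001, -0.001, -0.119, 0.58, -2.16, -0.06, 100], [0.001, -0.001, -0.119, 0.84, -2.08, -0.06, 100], [0.001, -0.001, -0.119, 1.08, -1.96, -0.06, 100], [0.001, -0.001, -0.119, 1.3, -1.82, -0.06, 100], [0.001, -0.001, -0.119, 1.51, -1.65, -0.06, 100], [0.001, -0.001, -0.119, 1.7, -1.46, -0.06, 100], [0.001, -0.001, -0.119, 1.86, -1.25, -0.06, 100], [0.0, 0.0, -0.1, 2.58, -1.62, 0.5, 100], [0.0, 0.0, -0.1, 2.73, -1.36, 0.5, 100], [0.0, 0.0, -0.1, 2.85, -1.08, 0.5, 100], [0.0, 0.0, -0.1, 2.95, -0.78, 0.5, 100], [0.0, 0.0, -0.1, 3.01, -0.49, 0.5, 100], [0.0, 0.0, -0.1, 3.04, -0.18, 0.5, 100], [0.0, 0.0, -0.1, 3.05, 0.12, 0.5, 100], [0.0, 0.0, -0.1, 3.02, 0.43, 0.5, 100], [0.0, 0.0, 0.0, 0.0, 0.0, 2.29, 100], [0.0, 0.0, 0.0, 0.0, 0.0, 2.29, 100], [0.0, 0.0, 0.0, 0.0, 0.0, 2.29, 100]]
[[0.0, 0.0, 0.0, 0.0, 0.0, 2.29, 100], [0.0, 0.0, 0.0, 0.0, 0.0, 2.29, 100]]
```

>>> {"method": "play_rows", "body": {"motion": [[[0, 0, -0.119, 0.05, -2.25, -0.05, 100], [0, 0, -0.119, 0.3, -2.2, -0.05, 100], [0, 0, -0.119, 0.6, -2.15, -0.05, 100], [0, 0, -0.119, 0.85, -2.1, -0.05, 100], [0, 0, -0.119, 1.1, -1.95, -0.05, 100], [0, 0, -0.119, 1.3, -1.8, -0.05, 100], [0, 0, -0.119, 1.5, -1.65, -0.05, 100], [0, 0, -0.119, 1.7, -1.45, -0.05, 100], [0, 0, -0.119, 1.85, -1.25, -0.05, 100], [0, 0, -0.1, 2.6, -1.6, 0.5, 100], [0, 0, -0.1, 2.75, -1.35, 0.5, 100], [0, 0, -0.1, 2.85, -1.1, 0.5, 100], [0, 0, -0.1, 2.95, -0.8, 0.5, 100], [0, 0, -0.1, 3, -0.5, 0.5, 100], [0, 0, -0.1, 3.05, -0.2, 0.5, 100], [0, 0, -0.1, 3.05, 0.1, 0.5, 100], [0, 0, -0.1, 3, 0.45, 0.5, 100], [0, 0, 0, 0, 0, 2, 100], [0, 0, 0, 0, 0, 2, 100], [0, 0, 0, 0, 0, 0, 100]]]}}

```text
t: 22.25
tool_pos: [0.5891, 0.272, 0.0906]
orientation: [0.671, 0.741, -0.003, 0.002]
wrist_force: [-0.3, 0.8, -1.0]
width: 0.0869
```

Run:
```python
from plan import *
ctrl.capture("top");ctrl.capture("top");c=ctrl.capture("top")["color"]
plan([([.5934,.2716,.09],5.9,0,3,100),([.5934,.2716,.0457],5.9,0,5,100)])
import cv2
T=cv2.imread("pics/top0.png"); crop=lambda i:cv2.resize(i[130:310,280:520],(400,300))
S=ctrl.capture("scene")["color"]
cv2.imwrite("pics/m3.png",np.hstack([cv2.resize(c[150:300,330:530],(400,300),interpolation=cv2.INTER_CUBIC),cv2.resize(S[150:255,150:290],(400,300),interpolation=cv2.INTER_CUBIC)]))
```

```text
t 22.40 tcp [0.592  0.2726 0.0948] gp [0.5919 0.2727 0.1135] x [-0.098  0.995 -0.003] z [ 0.005 -0.002 -1.   ] F [0.2 0.7 0.4] w 0.0871 q [-0.96  0.46  0.63  1.62 -0.29  1.15 -0.16]
[[0.002, 0.001, -0.002, -0.04, 0.04, 0.78, 100], [0.002, 0.001, -0.002, -0.04, 0.04, 0.78, 100], [0.002, 0.001, -0.002, -0.04, 0.04, 0.78, 100], [0.0, 0.0, 0.0, 0.0, 0.0, 0.89, 100], [0.0, 0.0, 0.0, 0.0, 0.0, 0.89, 100], [0.0, 0.0, 0.0, 0.0, 0.0, 0.89, 100], [0.0, 0.0, 0.0, 0.0, 0.0, 0.89, 100], [0.0, 0.0, 0.0, 0.0, 0.0, 0.89, 100]]
```

View pics/m3.png

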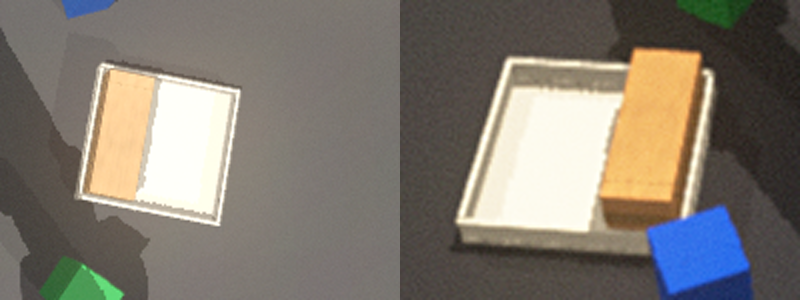

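The long box lies flat in the carton along its +y wall: left crop x 95–155, right crop (655,130). Now the tin.

>>> {"method": "play_rows", "body": {"motion": [[[0, 0, 0, -0.04, 0.04, 0.8, 100], [0, 0, 0, -0.04, 0.04, 0.8, 100], [0, 0, 0, -0.04, 0.04, 0.8, 100], [0, 0, 0, 0, 0, 0.9, 100], [0, 0, 0, 0, 0, 0.9, 100], [0, 0, 0, 0, 0, 0.9, 100], [0, 0, 0, 0, 0, 0.9, 100], [0, 0, 0, 0, 0, 0.8, 100], [0, 0, 0, 0, 0, 0, 95], [0, 0, 0, 0, 0, 0, 85], [0, 0, 0, 0, 0, 0, 80], [0, 0, 0, 0, 0, 0, 70], [0, 0, 0, 0, 0, 0, 50], [0, 0, 0, 0, 0, 0, 0], [0, 0, 0, 0, 0, 0, 0]]]}}

```text
t: 23.95
tool_pos: [0.5937, 0.2719, 0.0266]
orientation: [0.671, 0.741, 0.001, 0.003]
wrist_force: [1.2, -0.3, 2.8]
width: 0.0699
```

Run:
```python
from plan import *
from h import *
T=dict(np.load("top0.npz"))
P=onz(T,np.array([(154.5,75),(136.5,202)])/2-.25+[330,150],.054)[:,:2]
a=CA;M=np.array([[np.cos(a),np.sin(a)],[-np.sin(a),np.cos(a)]]);print("long edge in carton",((P-CC)@M.T).round(4))
s,R=state(); g=s["tool_pos"]-GD*R.as_matrix()[:,2]
plan([(g+[0,0,.12],5.9,0,5,0),([.57,.0,.17],-6,0,8,0),(cart(-.034,-.027,.17),-11.4,0,7,0)])
```

```text
long edge in carton [[ 0.0695  0.0239]
 [-0.0698  0.0207]]
t 23.95 tcp [0.5937 0.2719 0.0266] gp [0.5936 0.2719 0.0453] x [-0.099  0.995 -0.002] z [ 0.005 -0.002 -1.   ] F [ 1.2 -0.3  2.8] w 0.0699 q [-0.93  0.54  0.6   1.67 -0.34  1.04 -0.13]
t 23.95 tcp [0.5937 0.2719 0.0266] gp [0.5936 0.2719 0.0453] x [-0.099  0.995 -0.002] z [ 0.005 -0.002 -1.   ] F [ 1.2 -0.3  2.8] w 0.0699 q [-0.93  0.54  0.6   1.67 -0.34  1.04 -0.13]
[[0.001, 0.0, -0.001, 0.0, 0.01, -2.4, 0], [0.001, 0.0, -0.001, 0.0, 0.01, -2.4, 0], [0.001, 0.0, -0.001, 0.0, 0.01, -2.4, 0], [0.001, 0.0, -0.001, 0.0, 0.0, -2.4, 0], [0.001, 0.0, -0.001, 0.0, 0.0, -2.4, 0], [0.0, 0.0, 0.026, -3.35, -0.64, -0.06, 0], [0.0, 0.0, 0.026, -3.37, -0.56, -0.06, 0], [0.0, 0.0, 0.026, -3.38, -0.47, -0.06, 0], [0.0, 0.0, 0.026, -3.39, -0.38, -0.06, 0], [0.0, 0.0, 0.026, -3.4, -0.29, -0.06, 0], [0.0, 0.0, 0.026, -3.41, -0.2, -0.06, 0], [0.0, 0.0, 0.026, -3.41, -0.12, -0.06, 0], [0.0, 0.0, 0.026, -3.41, -0.03, -0.06, 0], [0.0, 0.0, 0.013, -3.45, -1.19, 0.0, 0], [0.0, 0.0, 0.013, -3.46, -1.14, 0.0, 0], [0.0, 0.0, 0.013, -3.48, -1.1, 0.0, 0], [0.0, 0.0, 0.013, -3.49, -1.05, 0.0, 0], [0.0, 0.0, 0.013, -3.51, -1.0, 0.0, 0], [0.0, 0.0, 0.013, -3.52, -0.96, 0.0, 0], [0.0, 0.0, 0.013, -3.53, -0.91, 0.0, 0]]
```

>>> {"method": "play_rows", "body": {"motion": [[[0, 0, 0, 0, 0, -1.5, 0], [0, 0, 0, 0, 0, -2.5, 0], [0, 0, 0, 0, 0, -2.5, 0], [0, 0, 0, 0, 0, -2.5, 0], [0, 0, 0, 0, 0, -3, 0], [0, 0, 0.026, -3.35, -0.65, -0.05, 0], [0, 0, 0.026, -3.4, -0.55, -0.05, 0], [0, 0, 0.026, -3.4, -0.45, -0.05, 0], [0, 0, 0.026, -3.4, -0.4, -0.05, 0], [0, 0, 0.026, -3.4, -0.3, -0.05, 0], [0, 0, 0.026, -3.4, -0.2, -0.05, 0], [0, 0, 0.026, -3.4, -0.1, -0.05, 0], [0, 0, 0.026, -3.4, 0, -0.05, 0], [0, 0, 0.013, -3.45, -1.2, 0, 0], [0, 0, 0.013, -3.45, -1.15, 0, 0], [0, 0, 0.013, -3.5, -1.1, 0, 0], [0, 0, 0.013, -3.5, -1.05, 0, 0], [0, 0, 0.013, -3.5, -1, 0, 0], [0, 0, 0.013, -3.5, -0.95, 0, 0], [0, 0, 0.013, -3.5, -0.9, 0, 0]]]}}

```text
t: 25.95
tool_pos: [0.4579, -0.2327, 0.1507]
orientation: [0.775, 0.632, 0.001, 0.002]
wrist_force: [0.6, -0.6, -3.1]
width: 0.0698
```

>>> {"method": "play_rows", "body": {"motion": [[[0, 0, 0, 0, 0, 1, 0], [0, 0, 0, 0, 0, 1, 0], [0, 0, 0, 0, 0, 0, 0], [0, 0, 0, 0, 0, 0, 0]]]}}

```text
t: 26.35
tool_pos: [0.4596, -0.2298, 0.1302]
orientation: [0.774, 0.634, 0.0, 0.002]
wrist_force: [-1.4, -0.4, -2.2]
width: 0.0697
```

Run:
```python
from plan import *
plan([(cart(-.034,-.0275,.08),-11.4,0,5,0)])
```

```text
t 26.35 tcp [ 0.4596 -0.2298  0.1302] gp [ 0.4596 -0.2298  0.1489] x [ 0.197  0.98  -0.001] z [ 0.003 -0.002 -1.   ] F [-1.4 -0.4 -2.2] w 0.0697 q [-0.52  0.14  1.    1.93 -0.13  1.13  0.34]
[[0.001, 0.0, 0.0, -0.03, 0.05, 1.38, 0], [0.001, 0.0, 0.0, -0.03, 0.05, 1.38, 0], [0.001, 0.0, 0.0, -0.03, 0.05, 1.38, 0], [0.001, 0.0, 0.0, -0.03, 0.05, 1.38, 0], [0.001, 0.0, 0.0, -0.03, 0.05, 1.38, 0]]
```

>>> {"method": "play_rows", "body": {"motion": [[[0, 0, 0, -0.03, 0.05, 1.4, 0], [0, 0, 0, -0.03, 0.05, 1.4, 0], [0, 0, 0, -0.03, 0.05, 1.4, 0], [0, 0, 0, -0.03, 0.05, 1.4, 0], [0, 0, 0, -0.03, 0.05, 1.4, 0], [0, 0, 0, 0, 0, 0.5, 0], [0, 0, 0, 0, 0, 0, 0], [0, 0, 0, 0, 0, 0, 0]]]}}

```text
t: 27.15
tool_pos: [0.4623, -0.2333, 0.0558]
orientation: [0.774, 0.633, 0.001, 0.002]
wrist_force: [0.2, 1.1, -2.3]
width: 0.0697
```

Run:
```python
from plan import *
plan([(cart(-.034,-.0275,.06),-11.4,0,4,0)])
from h import *
c=ctrl.capture("scene")["color"]
cv2.imwrite("pics/s5.png",cv2.resize(c[120:255,130:310],(800,600),interpolation=cv2.INTER_CUBIC))
```

```text
t 27.15 tcp [ 0.4623 -0.2333  0.0558] gp [ 0.4622 -0.2333  0.0745] x [ 0.199  0.98  -0.002] z [ 0.005 -0.003 -1.   ] F [ 0.2  1.1 -2.3] w 0.0697 q [-0.43  0.28  0.96  2.   -0.27  0.99  0.45]
[[0.001, 0.0, 0.0, 0.04, -0.02, 0.36, 0], [0.001, 0.0, 0.0, 0.04, -0.02, 0.36, 0], [0.001, 0.0, 0.0, 0.04, -0.02, 0.36, 0], [0.001, 0.0, 0.0, 0.04, -0.02, 0.36, 0]]
```

View pics/s5.png

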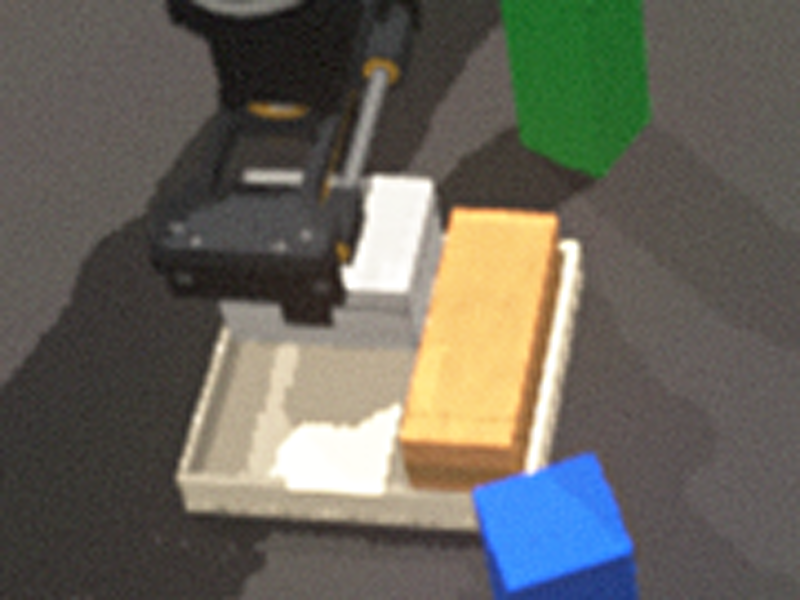

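The tin hangs above its bay (crop 225–430, 180–345) between the left wall and the long box.

>>> {"method": "play_rows", "body": {"motion": [[[0, 0, 0, 0.04, -0.02, 0.4, 0], [0, 0, 0, 0.04, -0.02, 0.4, 0], [0, 0, 0, 0.04, -0.02, 0.4, 0], [0, 0, 0, 0.04, -0.02, 0.4, 0], [0, 0, 0, 0, 0, 0.3, 0], [0, 0, 0, 0, 0, 0.2, 0], [0, 0, 0, 0, 0, 0, 0], [0, 0, 0, 0, 0, 0, 0]]]}}

```text
t: 28.0
tool_pos: [0.4617, -0.2314, 0.0346]
orientation: [0.774, 0.633, 0.001, 0.002]
wrist_force: [0.2, -0.2, -2.3]
width: 0.0696
```

Run:
```python
from plan import *
plan([(cart(-.034,-.0275,.05),-11.4,0,2,0)])
```

```text
t 28.00 tcp [ 0.4617 -0.2314  0.0346] gp [ 0.4616 -0.2314  0.0533] x [ 0.199  0.98  -0.002] z [ 0.004 -0.002 -1.   ] F [ 0.2 -0.2 -2.3] w 0.0696 q [-0.41  0.31  0.94  2.01 -0.31  0.96  0.48]
[[0.002, 0.001, -0.001, -0.01, 0.01, 0.17, 0], [0.002, 0.001, -0.001, -0.01, 0.01, 0.17, 0]]
```

No side force. Contact is expected at a TCP height of about 0.0306.

>>> {"method": "play_rows", "body": {"motion": [[[0, 0, 0, 0, 0, 0.12, 0], [0, 0, 0, 0, 0, 0.12, 0], [0, 0, 0, 0, 0, 0.1, 0], [0, 0, 0, 0, 0, 0.05, 0], [0, 0, 0, 0, 0, 0, 0], [0, 0, 0, 0, 0, 0, 0]]]}}

```text
t: 28.6
tool_pos: [0.4617, -0.2313, 0.0307]
orientation: [0.774, 0.633, 0.001, 0.002]
wrist_force: [-0.2, -0.4, -3.4]
width: 0.0699
```

>>> {"method": "play_rows", "body": {"motion": [[[0, 0, 0, 0, 0, 0.06, 0], [0, 0, 0, 0, 0, 0.06, 0], [0, 0, 0, 0, 0, 0, 0], [0, 0, 0, 0, 0, 0, 0]]]}}

```text
t: 29.0
tool_pos: [0.4618, -0.2313, 0.0305]
orientation: [0.774, 0.633, 0.001, 0.002]
wrist_force: [-2.9, 2.3, 8.0]
width: 0.0697
```

>>> {"method": "play_rows", "body": {"motion": [[[0, 0, 0, 0, 0, -0.08, 0], [0, 0, 0, 0, 0, 0, 81], [0, 0, 0, 0, 0, 0, 85], [0, 0, 0, 0, 0, 0, 90], [0, 0, 0, 0, 0, 0, 90], [0, 0, 0, 0, 0, -1, 90], [0, 0, 0, 0, 0, -2, 90], [0, 0, 0, 0, 0, -4, 100], [0, 0, 0, 0, 0, -4, 100], [0, 0, 0, 0, 0, -4, 100], [0, 0, 0, 0, 0, 0, 100]]]}}

```text
t: 30.1
tool_pos: [0.4643, -0.2329, 0.186]
orientation: [0.774, 0.633, 0.005, 0.006]
wrist_force: [0.9, -0.7, 1.7]
width: 0.0867
```

Run:
```python
from plan import *
plan([([.52,.0,.19],-11.4,0,8,100),([.4163,.2461,.17],-11.4,0,8,100),([.4163,.2461,.13],-11.4,0,2,100)])
```

```text
t 30.10 tcp [ 0.4643 -0.2329  0.186 ] gp [ 0.464  -0.2329  0.2047] x [ 0.199  0.98  -0.   ] z [ 0.014 -0.003 -1.   ] F [ 0.9 -0.7  1.7] w 0.0867 q [-0.57  0.06  1.03  1.86 -0.06  1.23  0.28]
[[0.002, 0.0, 0.0, 2.99, 0.1, 0.18, 100], [0.002, 0.0, 0.0, 2.99, 0.1, 0.18, 100], [0.002, 0.0, 0.0, 2.99, 0.1, 0.18, 100], [0.002, 0.0, 0.0, 2.99, 0.1, 0.18, 100], [0.002, 0.0, 0.0, 2.99, 0.1, 0.18, 100], [0.002, 0.0, 0.0, 2.99, 0.1, 0.18, 100], [0.002, 0.0, 0.0, 2.99, 0.11, 0.18, 100], [0.002, 0.0, 0.0, 2.99, 0.11, 0.18, 100], [0.0, 0.0, 0.0, 2.76, -1.88, 0.25, 100], [0.0, 0.0, 0.0, 2.76, -1.88, 0.25, 100], [0.0, 0.0, 0.0, 2.76, -1.88, 0.25, 100], [0.0, 0.0, 0.0, 2.76, -1.88, 0.25, 100], [0.0, 0.0, 0.0, 2.76, -1.88, 0.25, 100], [0.0, 0.0, 0.0, 2.76, -1.88, 0.25, 100], [0.0, 0.0, 0.0, 2.76, -1.88, 0.25, 100], [0.0, 0.0, 0.0, 2.76, -1.88, 0.25, 100], [0.0, 0.0, 0.0, 0.0, 0.0, 2.0, 100], [0.0, 0.0, 0.0, 0.0, 0.0, 2.0, 100]]
```

>>> {"method": "play_rows", "body": {"motion": [[[0, 0, 0, 3, 0.1, 0.15, 100], [0, 0, 0, 3, 0.1, 0.15, 100], [0, 0, 0, 3, 0.1, 0.15, 100], [0, 0, 0, 3, 0.1, 0.15, 100], [0, 0, 0, 3, 0.1, 0.15, 100], [0, 0, 0, 3, 0.1, 0.15, 100], [0, 0, 0, 3, 0.1, 0.15, 100], [0, 0, 0, 3, 0.1, 0.15, 100], [0, 0, 0, 2.75, -1.9, 0.25, 100], [0, 0, 0, 2.75, -1.9, 0.25, 100], [0, 0, 0, 2.75, -1.9, 0.25, 100], [0, 0, 0, 2.75, -1.9, 0.25, 100], [0, 0, 0, 2.75, -1.9, 0.25, 100], [0, 0, 0, 2.75, -1.9, 0.25, 100], [0, 0, 0, 2.75, -1.9, 0.25, 100], [0, 0, 0, 2.75, -1.8, 0.25, 100], [0, 0, 0, 0, 0, 2, 100], [0, 0, 0, 0, 0, 2, 100], [0, 0, 0, 0, 0, 0, 100], [0, 0, 0, 0, 0, 0, 100]]]}}

```text
t: 32.1
tool_pos: [0.4126, 0.2476, 0.107]
orientation: [0.774, 0.633, 0.0, 0.002]
wrist_force: [-0.1, -0.2, -0.2]
width: 0.0865
```

Run:
```python
from plan import *
from h import *
plan([([.4163,.2461,.10],-11.4,0,3,100),([.4163,.2461,.0747],-11.4,0,3,100)])
C=ctrl.capture("top");im=C["color"]
hsv=cv2.cvtColor(im,cv2.COLOR_BGR2HSV); a=CA;M=np.array([[np.cos(a),np.sin(a)],[-np.sin(a),np.cos(a)]])
cv2.imwrite("pics/t5.png",cv2.resize(im[170:275,350:490],(800,600),interpolation=cv2.INTER_CUBIC))
```

```text
t 32.10 tcp [0.4126 0.2476 0.107 ] gp [0.4125 0.2477 0.1257] x [ 0.199  0.98  -0.002] z [ 0.004 -0.003 -1.   ] F [-0.1 -0.2 -0.2] w 0.0865 q [-1.12  0.05  0.54  2.02 -0.02  1.08 -0.77]
[[0.001, 0.001, -0.001, -0.02, 0.13, 0.86, 100], [0.001, 0.001, -0.001, -0.02, 0.13, 0.86, 100], [0.001, 0.001, -0.001, -0.02, 0.13, 0.86, 100], [0.0, 0.0, 0.0, 0.0, 0.0, 0.84, 100], [0.0, 0.0, 0.0, 0.0, 0.0, 0.84, 100], [0.0, 0.0, 0.0, 0.0, 0.0, 0.84, 100]]
```

View pics/t5.png

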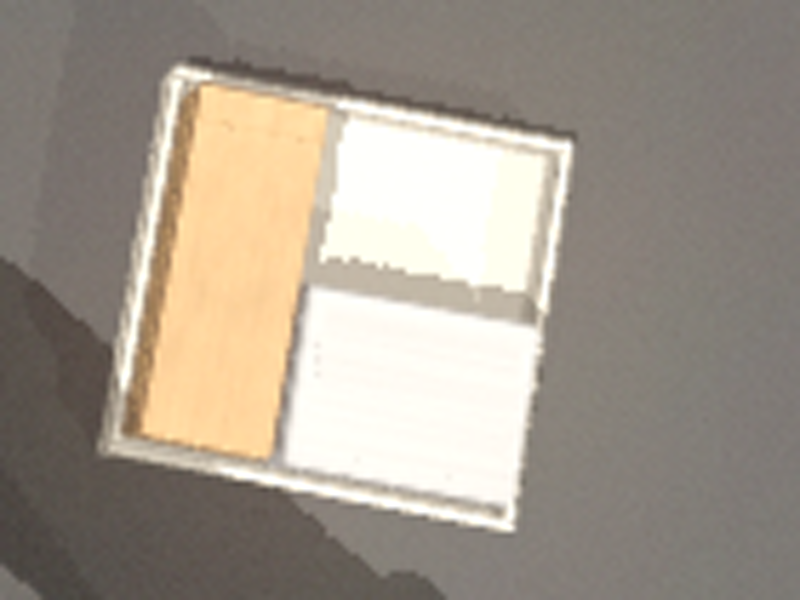

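The tin is flat in its bay: its top corners in the crop are about (308,285), (542,322), (510,500) and (283,462). The bay above it is free for the case.

Run:
```python
from plan import *
from h import *
T=dict(np.load("top0.npz"));a=CA;M=np.array([[np.cos(a),np.sin(a)],[-np.sin(a),np.cos(a)]]);k=800/140
f=lambda p,z:((onz(T,(np.array(p,float)+.5)/k-.5+[350,170],z)[:,:2]-CC)@M.T).round(4).tolist()
print("tin",f([(308,285),(542,322),(510,500),(283,462)],.05))
print("long",f([(200,85),(328,105),(272,460),(140,435)],.054))
print("rim",f([(172,62),(575,137),(513,530),(100,455)],.025))
```

```text
tin [[-0.0009, 0.0192], [0.0021, -0.071], [-0.0664, -0.0692], [-0.0685, 0.0176]]
long [[0.0661, 0.0732], [0.0679, 0.0237], [-0.0687, 0.0227], [-0.0689, 0.0731]]
rim [[0.0783, 0.081], [0.0795, -0.0806], [-0.0765, -0.0798], [-0.0782, 0.0824]]
```

>>> {"method": "play_rows", "body": {"motion": [[[0, 0, 0, 0, 0.13, 0.85, 100], [0, 0, 0, 0, 0.13, 0.85, 100], [0, 0, 0, 0, 0.13, 0.85, 100], [0, 0, 0, 0, 0, 0.85, 100], [0, 0, 0, 0, 0, 0.85, 100], [0, 0, 0, 0, 0, 0.85, 100], [0, 0, 0, 0, 0, 0, 85], [0, 0, 0, 0, 0, 0, 75], [0, 0, 0, 0, 0, 0, 70], [0, 0, 0, 0, 0, 0, 60], [0, 0, 0, 0, 0, 0, 40], [0, 0, 0, 0, 0, 0, 0], [0, 0, 0, 0, 0, 0, 0]]]}}

```text
t: 33.45
tool_pos: [0.4166, 0.2475, 0.0564]
orientation: [0.774, 0.633, 0.001, 0.002]
wrist_force: [-1.4, 0.6, 3.8]
width: 0.0598
```

Run:
```python
from plan import *
s,R=state(); g=s["tool_pos"]-GD*R.as_matrix()[:,2]
plan([(g+[0,0,.12],-11.4,0,5,0),([.51,.02,.195],-11.4,0,8,0),(cart(.037,-.0258,.19),-11.4,0,7,0)])
```

```text
t 33.45 tcp [0.4166 0.2475 0.0564] gp [0.4166 0.2476 0.0751] x [ 0.199  0.98  -0.001] z [ 0.004 -0.002 -1.   ] F [-1.4  0.6  3.8] w 0.0598 q [-1.1   0.13  0.54  2.06 -0.08  0.97 -0.72]
t 33.45 tcp [0.4166 0.2475 0.0564] gp [0.4166 0.2476 0.0751] x [ 0.199  0.98  -0.001] z [ 0.004 -0.002 -1.   ] F [-1.4  0.6  3.8] w 0.0598 q [-1.1   0.13  0.54  2.06 -0.08  0.97 -0.72]
[[0.001, 0.0, 0.0, 0.0, 0.01, -2.4, 0], [0.001, 0.0, 0.0, 0.0, 0.01, -2.4, 0], [0.001, 0.0, 0.0, 0.0, 0.0, -2.4, 0], [0.001, 0.0, 0.0, 0.0, 0.0, -2.4, 0], [0.001, 0.0, 0.0, 0.0, 0.0, -2.4, 0], [0.0, 0.0, 0.0, -2.56, 1.71, 0.0, 0], [0.0, 0.0, 0.0, -2.56, 1.71, 0.0, 0], [0.0, 0.0, 0.0, -2.56, 1.71, 0.0, 0], [0.0, 0.0, 0.0, -2.56, 1.71, 0.0, 0], [0.0, 0.0, 0.0, -2.56, 1.71, 0.0, 0], [0.0, 0.0, 0.0, -2.56, 1.71, 0.0, 0], [0.0, 0.0, 0.0, -2.56, 1.71, 0.0, 0], [0.0, 0.0, 0.0, -2.56, 1.71, 0.0, 0], [0.0, 0.0, 0.0, -3.64, 1.05, 0.07, 0], [0.0, 0.0, 0.0, -3.64, 1.05, 0.07, 0], [0.0, 0.0, 0.0, -3.64, 1.05, 0.07, 0], [0.0, 0.0, 0.0, -3.64, 1.05, 0.07, 0], [0.0, 0.0, 0.0, -3.64, 1.05, 0.07, 0], [0.0, 0.0, 0.0, -3.64, 1.05, 0.07, 0], [0.0, 0.0, 0.0, -3.64, 1.05, 0.07, 0]]
```

>>> {"method": "play_rows", "body": {"motion": [[[0, 0, 0, 0, 0, -1.5, 0], [0, 0, 0, 0, 0, -2.5, 0], [0, 0, 0, 0, 0, -2.5, 0], [0, 0, 0, 0, 0, -2.5, 0], [0, 0, 0, 0, 0, -3, 0], [0, 0, 0, -2.55, 1.7, 0, 0], [0, 0, 0, -2.55, 1.7, 0, 0], [0, 0, 0, -2.55, 1.7, 0, 0], [0, 0, 0, -2.55, 1.7, 0, 0], [0, 0, 0, -2.55, 1.7, 0, 0], [0, 0, 0, -2.55, 1.7, 0, 0], [0, 0, 0, -2.55, 1.7, 0, 0], [0, 0, 0, -2.55, 1.7, 0, 0], [0, 0, 0, -3.65, 1.05, 0.05, 0], [0, 0, 0, -3.65, 1.05, 0.05, 0], [0, 0, 0, -3.65, 1.05, 0.05, 0], [0, 0, 0, -3.65, 1.05, 0.05, 0], [0, 0, 0, -3.65, 1.05, 0.05, 0], [0, 0, 0, -3.65, 1.05, 0.05, 0], [0, 0, 0, -3.65, 1.05, 0.05, 0]]]}}

```text
t: 35.45
tool_pos: [0.5296, -0.2456, 0.1731]
orientation: [0.774, 0.633, 0.0, 0.002]
wrist_force: [0.8, 0.2, -3.6]
width: 0.0598
```

>>> {"method": "play_rows", "body": {"motion": [[[0, 0, 0, 0, 0, 1.5, 0], [0, 0, 0, 0, 0, 1.5, 0], [0, 0, 0, 0, 0, 0.5, 0], [0, 0, 0, 0, 0, 0, 0], [0, 0, 0, 0, 0, 0, 0]]]}}

```text
t: 35.95
tool_pos: [0.5307, -0.2434, 0.1391]
orientation: [0.774, 0.634, 0.001, 0.002]
wrist_force: [0.8, -0.7, -3.1]
width: 0.06
```

Run:
```python
from plan import *
plan([(cart(.037,-.0258,.14),-11.4,0,2,0)])
```

```text
t 35.95 tcp [ 0.5307 -0.2434  0.1391] gp [ 0.5307 -0.2433  0.1578] x [ 0.197  0.98  -0.001] z [ 0.004 -0.002 -1.   ] F [ 0.8 -0.7 -3.1] w 0.0600 q [-0.42  0.34  0.96  1.76 -0.3   1.2   0.43]
[[0.002, 0.001, 0.0, -0.02, 0.05, 0.89, 0], [0.002, 0.001, 0.0, -0.03, 0.06, 0.89, 0]]
```

>>> {"method": "play_rows", "body": {"motion": [[[0, 0, 0, -0.02, 0.05, 1.2, 0], [0, 0, 0, -0.03, 0.06, 1.2, 0], [0, 0, 0, 0, 0, 1.2, 0], [0, 0, 0, 0, 0, 0.9, 0], [0, 0, 0, 0, 0, 0, 0], [0, 0, 0, 0, 0, 0, 0]]]}}

```text
t: 36.55
tool_pos: [0.5313, -0.2456, 0.0939]
orientation: [0.774, 0.633, 0.001, 0.002]
wrist_force: [0.2, -0.0, -3.4]
width: 0.0597
```

Run:
```python
from plan import *
plan([(cart(.037,-.0258,.09),-11.4,0,4,0)])
from h import *
c=ctrl.capture("scene")["color"]
cv2.imwrite("pics/s6.png",cv2.resize(c[120:255,130:310],(800,600),interpolation=cv2.INTER_CUBIC))
```

```text
t 36.55 tcp [ 0.5313 -0.2456  0.0939] gp [ 0.5313 -0.2455  0.1126] x [ 0.199  0.98  -0.002] z [ 0.004 -0.003 -1.   ] F [ 0.2 -0.  -3.4] w 0.0597 q [-0.38  0.4   0.93  1.8  -0.35  1.12  0.47]
[[0.001, 0.0, 0.0, 0.04, 0.0, 0.56, 0], [0.001, 0.0, 0.0, 0.04, 0.0, 0.56, 0], [0.001, 0.0, 0.0, 0.04, 0.0, 0.56, 0], [0.001, 0.0, 0.0, 0.04, 0.0, 0.56, 0]]
```

View pics/s6.png

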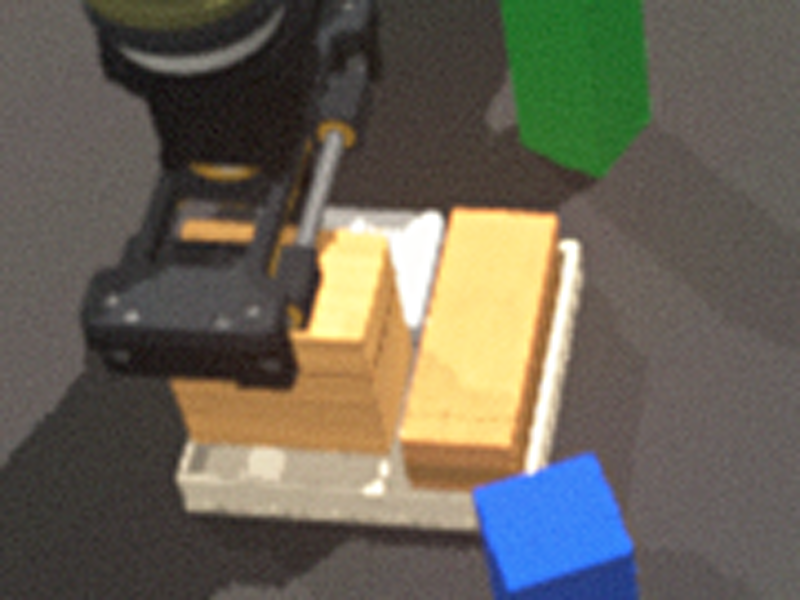

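The case hangs above its bay, with its lower front corners at (190,443) and (392,453) in the crop. I'll check those against the carton frame.

Run:
```python
from plan import *
from h import *
T=dict(np.load("scene0.npz"));a=CA;M=np.array([[np.cos(a),np.sin(a)],[-np.sin(a),np.cos(a)]]);k=800/180
f=lambda p,z:((onz(T,(np.array(p,float)+.5)/k-.5+[130,120],z)[:,:2]-CC)@M.T).round(4).tolist()
print("case",f([(190,443),(392,453)],.0375))
print("long top front",f([(403,440),(515,450)],.054), "back",f([(455,208),(558,213)],.054))
```

```text
case [[0.0645, -0.075], [0.0629, 0.0164]]
long top front [[0.0669, 0.0245], [0.0684, 0.0745]] back [[-0.0702, 0.0233], [-0.0709, 0.073]]
```

>>> {"method": "play_rows", "body": {"motion": [[[0, 0, 0, 0.1, 0.05, 0, 0], [0, 0, 0, 0.1, 0.05, 0, 0], [0, 0, 0, 0.05, 0.05, 0.5, 0], [0, 0, 0, 0, 0, 0.5, 0], [0, 0, 0, 0, 0, 0.5, 0], [0, 0, 0, 0, 0, 0.4, 0], [0, 0, 0, 0, 0, 0, 0], [0, 0, 0, 0, 0, 0, 0]]]}}

```text
t: 37.4
tool_pos: [0.5335, -0.2434, 0.075]
orientation: [0.774, 0.633, 0.001, 0.002]
wrist_force: [-0.5, -0.0, -3.7]
width: 0.0595
```

>>> {"method": "play_rows", "body": {"motion": [[[0, 0, 0, 0, 0, 0.3, 0], [0, 0, 0, 0, 0, 0.3, 0], [0, 0, 0, 0, 0, 0.2, 0], [0, 0, 0, 0, 0, 0, 0], [0, 0, 0, 0, 0, 0, 0]]]}}

```text
t: 37.9
tool_pos: [0.5336, -0.2433, 0.0671]
orientation: [0.774, 0.633, 0.001, 0.002]
wrist_force: [-0.1, 0.7, -3.1]
width: 0.0599
```

No side forces. The last few millimetres go slowly, with contact expected near 0.0604.

>>> {"method": "play_rows", "body": {"motion": [[[0, 0, 0, 0, 0, 0.15, 0], [0, 0, 0, 0, 0, 0.15, 0], [0, 0, 0, 0, 0, 0.15, 0], [0, 0, 0, 0, 0, 0.1, 0], [0, 0, 0, 0, 0, 0.05, 0], [0, 0, 0, 0, 0, 0, 0], [0, 0, 0, 0, 0, 0, 0]]]}}

```text
t: 38.6
tool_pos: [0.5336, -0.2433, 0.0612]
orientation: [0.774, 0.633, 0.001, 0.002]
wrist_force: [0.2, -0.7, -4.2]
width: 0.0594
```

>>> {"method": "play_rows", "body": {"motion": [[[0, 0, 0, 0, 0, 0.06, 0], [0, 0, 0, 0, 0, 0.06, 0], [0, 0, 0, 0, 0, 0, 0], [0, 0, 0, 0, 0, 0, 0]]]}}

```text
t: 39.0
tool_pos: [0.5336, -0.2435, 0.0605]
orientation: [0.774, 0.633, 0.001, 0.002]
wrist_force: [-1.2, 0.4, 2.6]
width: 0.0598
```

Contact. Releasing and rising.

>>> {"method": "play_rows", "body": {"motion": [[[0, 0, 0, 0, 0, 0, 0], [0, 0, 0, 0, 0, 0, 69], [0, 0, 0, 0, 0, 0, 72], [0, 0, 0, 0, 0, 0, 82], [0, 0, 0, 0, 0, 0, 82], [0, 0, 0, 0, 0, -1, 82], [0, 0, 0, 0, 0, -2, 82], [0, 0, 0, 0, 0, -3, 90], [0, 0, 0, 0, 0, -4, 100], [0, 0, 0, 0, 0, -4, 100], [0, 0, 0, 3, 0, -1, 100], [0, 0, 0, 4, 0, 0, 100], [0, 0, 0, 4, 0, 0, 100], [0, 0, 0, 4, 0, 0, 100], [0, 0, 0, 4, 0, 0, 100], [0, 0, 0, 0, 0, 0, 100], [0, 0, 0, 0, 0, 0, 100]]]}}

```text
t: 40.7
tool_pos: [0.571, -0.0557, 0.2101]
orientation: [0.773, 0.634, 0.001, 0.002]
wrist_force: [1.1, -0.6, -0.2]
width: 0.0872
```

Run:
```python
from plan import *
from h import *
state()
t=ctrl.capture("top")["color"];s=ctrl.capture("scene")["color"]
r=lambda i:cv2.resize(i,(400,300),interpolation=cv2.INTER_CUBIC)
cv2.imwrite("pics/m6.png",np.vstack([np.hstack([r(t[170:275,350:490]),r(s[120:255,130:310])]),np.hstack([cv2.resize(t,(400,250)),cv2.resize(s,(400,250))])]))
```

```text
t 40.70 tcp [ 0.571  -0.0557  0.2101] gp [ 0.5709 -0.0556  0.2288] x [ 0.196  0.981 -0.002] z [ 0.005 -0.003 -1.   ] F [ 1.1 -0.6 -0.2] w 0.0872 q [-0.76  0.22  0.93  1.7  -0.18  1.31  0.01]
```

View pics/m6.png

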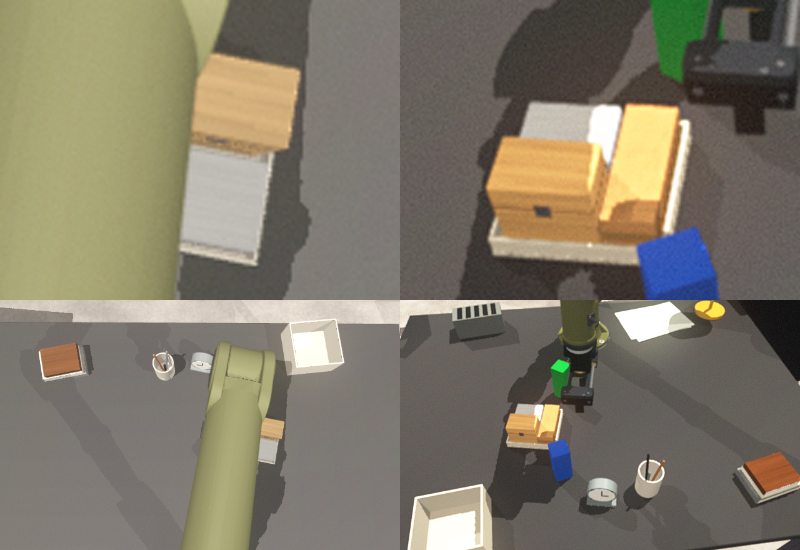

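Run:
```python
from plan import *
from h import *
T=dict(np.load("top0.npz"));S=dict(np.load("scene0.npz"))
p=lambda q,off,k,o:(np.array(q,float)-off+.5)/k-.5+o
t=p([(211,55),(300,70),(290,152)],(0,0),400/140,[350,170]); s=p([(601,187),(488,182),(503,137)],(400,0),400/180,[130,120])
X=tri(T,t,S,s);a=CA;M=np.array([[np.cos(a),np.sin(a)],[-np.sin(a),np.cos(a)]]);P=onz(T,t,.09)[:,:2]
print(X.round(4),((P-CC)@M.T).round(4)); ctrl.finish_job()
```

```text
[[ 0.5657 -0.2078  0.0999]
 [ 0.5521 -0.2905  0.0981]
 [ 0.4931 -0.2832  0.0872]] [[ 0.066  -0.0034]
 [ 0.0676 -0.0699]
 [ 0.0066 -0.0716]]
the job is handed in; nothing more can be done
```

All three boxes are in the carton and I handed the job in at about 41 s. No verdict came back.

- **Long box:** I gripped it at a tilt, turned it 90° while holding it, set it on the desk and let go. I then took it again from above and laid it along the carton's left (+y) wall.
- **Tin and case:** The tin went in next, upright, and the case last.
- **Setting down:** Each box was lowered in small steps until the wrist force showed contact, with readings of 5, 8 and 3 N. The tool heights at contact, compared with the heights at which I gripped them on the desk, fit the 4 mm carton floor.

**Last checks**
- The final pictures show all three boxes inside the walls and flat. The clock and pencil cup are where they were, and the gripper is clear and open.
- An earlier top view put the long box and the tin within about 2 mm of their planned places.
- **Disagreed:** a coarse triangulation of three of the case's top corners gave 0.087, 0.098 and 0.100 m, where 0.090 m was expected. The arm hid one of those corners in the top view, and the crops were small. I relied on the contact height and the pictures instead, and did not measure the case's height more closely.
- **Not measured:** I compared the positions of the clock and cup by eye only.

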